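# Roll down a trolley pan's liner and load the tubs

### The job

The trolley pan has a new stick-on liner of five panels: pull the red hood-fan knob up and out to its stop, then take the hand roller and roll it firmly and steadily along the whole liner until all five panels are flush with the frame, with the fan on throughout. Then set the roller back upright on its rest, push the fan knob fully in again, and stand every tub from the tray upright on the liner, wholly within it. Do not slam the roller, and leave the sauce bottle, the steel jug and the yellow box alone.

Things in the scene. Friction and masses are not known exactly. Their poses are not given: they have to be found in the camera images.
- liner (a point): Black liner in the trolley pan: centre of the liner area, level with the pan's flat aluminium frame, 20 mm above the table. z up. Liner 110 mm wide along x, 280 mm long along y: five stiff separate panels in a row along y, each 54.5 mm long, centres 56.4 mm apart. At first each stands 5 mm proud of the frame; pressed down it stays, and comes flush with the frame at a hard stop.
- panel0 (a joint): How far liner panel 0 (centred at y = -113 mm of the liner) has been pressed down, m: 0 = 5 mm proud of the frame, 0.005 = flush with it. It takes about 6 N to push down and stays where it is left.
- panel1 (a joint): How far liner panel 1 (centred at y = -56 mm of the liner) has been pressed down, m: 0 = 5 mm proud of the frame, 0.005 = flush with it. It takes about 6 N to push down and stays where it is left.
- panel2 (a joint): How far liner panel 2 (centred at y = 0 mm of the liner) has been pressed down, m: 0 = 5 mm proud of the frame, 0.005 = flush with it. It takes about 6 N to push down and stays where it is left.
- panel3 (a joint): How far liner panel 3 (centred at y = 56 mm of the liner) has been pressed down, m: 0 = 5 mm proud of the frame, 0.005 = flush with it. It takes about 6 N to push down and stays where it is left.
- panel4 (a joint): How far liner panel 4 (centred at y = 113 mm of the liner) has been pressed down, m: 0 = 5 mm proud of the frame, 0.005 = flush with it. It takes about 6 N to push down and stays where it is left.
- knob_head (a point): Centre of the head of the red push-pull knob of the hood fan, on top of a fixed grey box (100 x 100 mm, 55 mm tall). Head: upright cylinder 36 mm across and 24 mm tall, flat-topped, on a thin stem; its centre is 30 mm above the box's top when pushed in. It slides straight up and down.
- fan_knob (a joint): Travel of the fan knob, m: 0 = fully pushed in (fan off), 0.018 = pulled up and out to its end stop (fan on). It slides with about 5 N of friction and stays where it is left.
- roller_grip (a point): Centre of the orange handle of the hand roller, a block 30 mm (along x) x 76 mm (along y) x 46 mm tall. z up along the handle. The drum's underside is 108 mm below this point, the fork's feet 96 mm below, the fork's crosspiece (34 mm along x, 120 mm along y) 23 mm below. At first it stands on its rest, its axes along the rest's within 0.1 rad. Same either way round.
- roller: The hand roller, 400 g: below the handle a steel fork holds a free-turning rubber drum, 44 mm across and 80 mm long along y, so it rolls along x. The fork's two flat feet, 56 mm long along x, at y = +-57.5 mm, are 12 mm higher than the drum's underside. Origin at the drum's underside, 108 mm below the handle's centre.
- drum (a joint): Angle through which the roller's drum has turned in its fork, rad, any number of turns, freely turning; 0 at the start; it turns 1 rad for 22 mm rolled.
- rest_top (a point): The roller's rest, a fixed white holder, 100 mm along x, 160 mm along y: two flat-topped rails along x, 28 mm wide, centred at y = +-61 mm, tops 30 mm above the table. This point is midway between them, level with their tops. The roller's drum hangs between the rails, its feet stand on them, its x along the rest's x; the handle's centre is then 96 mm above this point.
- tray: The tray from which the tubs are taken: fixed dark sheet pan 240 x 230 mm, floor 4 mm and rim 10 mm above the table; origin at the centre of its underside.
- tub0_mid (a point): Centre (half-way up) of a kraft-brown lidded food tub with a dark top: upright cylinder 58 mm across, 52 mm tall, 120 g. Some tubs may be absent.
- tub1_mid (a point): Centre (half-way up) of a kraft-brown lidded food tub with a dark top: upright cylinder 58 mm across, 52 mm tall, 120 g. Some tubs may be absent.
- tub2_mid (a point): Centre (half-way up) of a kraft-brown lidded food tub with a dark top: upright cylinder 58 mm across, 52 mm tall, 120 g. Some tubs may be absent.
- tub3_mid (a point): Centre (half-way up) of a kraft-brown lidded food tub with a dark top: upright cylinder 58 mm across, 52 mm tall, 120 g. Some tubs may be absent.
- sauce: Bystander: brown sauce bottle with a red cap, 60 mm across, 170 mm tall; origin at its base.
- jug: Bystander: open steel cup, 90 mm across, 90 mm tall; origin at its base.
- sponge_box: Bystander: yellow plastic box 90 x 60 x 35 mm; origin at its base.
- pan: The trolley pan that carries the liner: fixed, 168 mm (x) x 338 mm (y), its frame 20 mm high and 28 mm wide around the liner; origin at the centre of its underside, axes as for the liner.
There are look-alikes about, which are no part of the job. Of the things that look like the part that bears rest_top, the middle-sized one is meant.

How it is judged:
By the outcome, as a careful person would: the job done as asked, in the order asked, and still so for the second after the job is handed in, with the robot touching nothing.
Of tub0, tub1, tub2, tub3 only 2 to 4 are there at a start; the rules pass over those that are not, and their reading is None.
At some moment in a run one of tub0, tub1, tub2, tub3 may be knocked a few centimetres aside while the robot is not near it.
It also fails if it takes over 210 s, if anything falls off the work surface, if the arm or the gripper's body presses on something with over 40 N, if the wrist force passes 120 N, or if a joint passes its speed limit or range.

### The arm

A 6-joint arm with a two-finger parallel gripper is mounted at the origin on the work surface. World frame = base frame: x ahead of the robot, y to its left, z up, the work surface at z = 0. Lengths are in m, angles in rad, forces in N, time in s.
With the tool pointing down it reaches from about 0.275 to 0.725 m from the base axis. Payload 5.6 kg.
Tool frame: the origin (TCP) lies midway between the tips of the shut fingers; the grasp point (between the pads) lies 19 mm behind it; z points along the fingers, y is the line along which they close (so a half turn about z gives the same grasp; the last joint's range is limited). The gripper opens to 85 mm and grips with 20 to 120 N. Pads are 22 mm wide; open, the fingers measure 114 mm over their backs; the gripper's body (76 mm by 85 mm) begins 54 mm behind the grasp point. The pads swing forward as they close: fully open they stand 13 mm farther back than shut.
Start: joints at [-1.055, 0.255, 0.108, 0, -1.424, -0.285], TCP at [0.126, -0.535, 0.192] pointing down, gripper open.
Joint ranges: [-2.95, 2.95], [-1.21, 1.97], [-1.09, 1.5], [-2.87, 1.71], [-2.94, -0.07], [-3.05, 3.05]. Speed limits (rad/s): [2.57, 2.57, 3.14, 3.14, 3.14, 3.14].

### API

Orientations are given as a rotation vector (axis times angle).
In Python, from rig import r gives the robot as it stands.
- The arm moves only by the tool move_arm, never from a script. Its argument "series" is one flat list of numbers, 5 for each row, row after row: the opening, from -1 (shut) to 1 (fully open), so that 0 is half open, then the shift along the world's x, y, z scaled (see below), then the turn about the world's z scaled (see below). A call has 1 to 5 rows; each row is the pose to reach, as a shift and turn from the pose commanded when the call began; what a row does not reach only later rows make up. The controller multiplies each number of a shift by 60 cm and each number of a turn by pi/2 rad. A row lasts 1/12 s, in which the tool goes at most 41.7 mm and 7.16 degrees, less where a joint would pass 70% of its speed; a pose out of reach is approached as far as the arm can. A call with a number of a shift or a turn outside -1 to 1 is refused whole. A call with a gripper value outside its range is refused whole. The fingers move at their own pace and stop on an object; "force" is the grip in N (left out, the last holds). Time passes only in rows, so rows that repeat a pose let the fingers close. It gives the time, the measured TCP pose, the force, the opening and the grip force at its end, in the units of the state.
- r.get_obs(): the state, without advancing time (a new reading comes with each control period).
- r.read_camera(name): name is "side" or "top"; returns (picture, depth): 400x640x3 uint8, blue, green, red; 400x640 float32, m along the optical axis (not along the pixel's ray), 0 where there is no reading.
- r.camera_model(name): a dict with "vertical_fov" (degrees; the focal length in pixels is half the picture's height over the tangent of half this angle, whatever the lens; pixels are square), "cx", "cy" (the principal point, pixels), "cam_to_world" (4x4, takes a point from camera to world coordinates). Camera axes: x right, y down, z forward; pixel columns grow to the right and rows downward; lengths in m; the calibration is good to about 2 mm. A picture is of the moment at which its call begins. camera_model takes no time and is no camera call.
- r.job_done(): hands the job in; it is judged then, once.
The state is a dict: "t": time; "joints": joint angles; "joint_vel": joint speeds; "effort": joint torques, N m; "tool_pos": TCP position; "tool_rot": TCP orientation; "wrist_force": force on the tool from outside, world axes, zero at the start; "wrist_torque": the same for the moment, N m; "width": opening from 0.0 (shut) to 1.0 (fully open); "grasp_force": force on a finger pad.
Only numpy, scipy, OpenCV 4.12 (cv2) and the standard library are available. Lean on these libraries where they do the work, as an engineer would, in place of code of your own. Each camera call takes 0.05 s, during which the arm holds its last target. There are 200 camera calls.

## Working session

There is one attempt and no reset: what is moved stays moved. The work goes in short steps, Python scripts to look and compute and a tool call to move; the robot and the scene stay as the last step left them, time stands still between calls to the robot, and variables do not carry over. Pictures are saved under pics/ and viewed, at most 14 in all, crops included, and the job is handed in when it is done.

Besides the shell and the picture viewer there is one more tool, called by a JSON object that holds its "api" and its "payload", one argument or row to a line. move_arm: Moves the arm, as the interface text tells. Shifts and turns lie within -1 to 1; 1 stands for 60 cm of shift or pi/2 rad of turn. Its arguments: {"type":"object","properties":{"series":{"type":"array","items":{"type":"number"}},"force":{"type":"number"}},"required":["series"]}

```bash
ls; mkdir -p pics; cat > h.py <<'E'
import numpy as np, cv2
from rig import r
def cam(n):
    m=r.camera_model(n); f=200/np.tan(np.radians(m["vertical_fov"])/2)
    return f,m["cx"],m["cy"],np.array(m["cam_to_world"])
def ray(n,u,v,z):
    f,cx,cy,T=cam(n); d=T[:3,:3]@np.array([(u-cx)/f,(v-cy)/f,1]); o=T[:3,3]
    return o+d*(z-o[2])/d[2]
def cloud(n,D):
    f,cx,cy,T=cam(n); v,u=np.mgrid[:400,:640]
    P=np.stack([(u-cx)/f*D,(v-cy)/f*D,D],-1)@T[:3,:3].T+T[:3,3]
    P[D<=0]=np.nan
    return P
E
python3 - <<'E'
from h import *
for n in ("top","side"):
    im,D=r.read_camera(n); cv2.imwrite(f"pics/{n}0.png",im); np.save(f"{n}0.npy",D)
    print(n,cam(n), r.camera_model(n), (D>0).mean())
print(r.get_obs())
E
```

```text
pics
top (np.float64(402.39329367098446), 327.20520537812126, 201.52787582827958, array([[-0.00808472, -0.99859168,  0.05243375,  0.42977356],
       [-0.99989149,  0.00742724, -0.01272184, -0.08756324],
       [ 0.01231448, -0.05253091, -0.99854337,  1.28189215],
       [ 0.        ,  0.        ,  0.        ,  1.        ]])) {'vertical_fov': 52.85715809138866, 'cx': 327.20520537812126, 'cy': 201.52787582827958, 'cam_to_world': array([[-0.00808472, -0.99859168,  0.05243375,  0.42977356],
       [-0.99989149,  0.00742724, -0.01272184, -0.08756324],
       [ 0.01231448, -0.05253091, -0.99854337,  1.28189215],
       [ 0.        ,  0.        ,  0.        ,  1.        ]])} 0.9957421875
side (np.float64(450.0239804516886), 322.47005167503374, 199.58567986622054, array([[ 0.99802835, -0.04436543,  0.04439736,  0.40569558],
       [-0.06265527, -0.74599476,  0.66299784, -1.1318517 ],
       [ 0.00370602, -0.66447237, -0.74730365,  1.25601761],
       [ 0.        ,  0.        ,  0.        ,  1.        ]])) {'vertical_fov': 47.92271169343128, 'cx': 322.47005167503374, 'cy': 199.58567986622054
[... 280 characters left out ...]
 0.1, 'joints': array([-1.05540481e+00,  2.55673990e-01,  1.07110439e-01, -3.94253014e-04,
       -1.42391364e+00, -2.84579053e-01]), 'joint_vel': array([-4.71303662e-05, -8.44243715e-04,  3.86146677e-03,  1.26041798e-03,
       -5.27680242e-04,  1.66134077e-03]), 'effort': array([-4.75736219e-03, -3.87607920e+01,  2.38471341e+01,  5.37804589e+00,
       -3.87689128e-03, -6.04783423e-06]), 'tool_pos': array([ 0.12572789, -0.53490002,  0.19088856]), 'tool_rot': array([ 3.61630430e-01, -3.12041103e+00, -2.67017094e-03]), 'wrist_force': array([-0.34959105, -0.06217829,  0.48576418]), 'wrist_torque': array([-0.00395346,  0.03365923, -0.03637143]), 'grasp_force': 0.0, 'width': 0.9982278627457335}
```

View pics/top0.png

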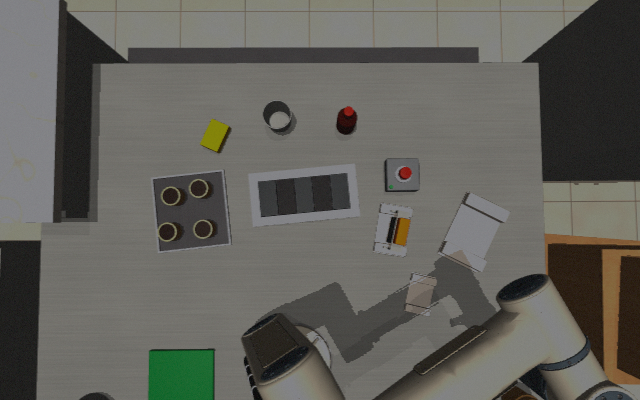

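View pics/side0.png

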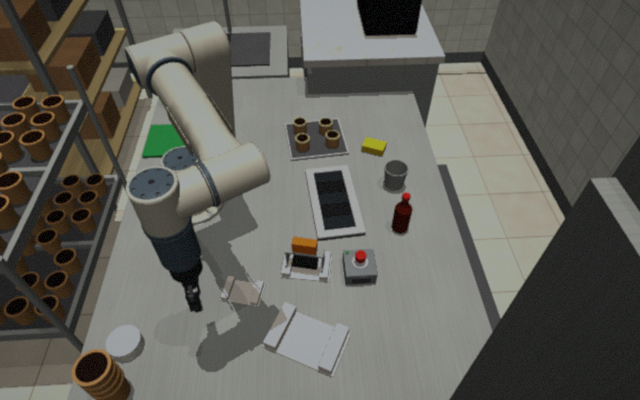

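The top view shows the liner in its pan at (304,195), the red knob at (405,173), and the orange roller at (400,231). It also shows four tubs at (172,197), (200,188), (168,232) and (203,229). There are three rests: small (421,293), middle (393,230, holding the roller) and large (475,232). The middle-sized one is meant, and the roller stands in it. Next I measure and make one enlarged crop.

```bash
cat >> h.py <<'E'
def rect(P2):
    (c,(w,h),a)=cv2.minAreaRect(np.float32(P2*1000)); b=cv2.boxPoints((c,(w,h),a)); 
    e=b[1]-b[0],b[2]-b[1]; L=max(e,key=np.linalg.norm); return np.round(c,1),np.round(sorted([w,h]),1),round(np.degrees(np.arctan2(L[1],L[0]))%180,2)
def measure(im,D,n="top"):
    P=cloud(n,D); hsv=cv2.cvtColor(im,cv2.COLOR_BGR2HSV); H,S,V=[hsv[...,i].astype(int) for i in range(3)]
    Z=P[...,2]
    W=lambda m:(P[m][:,:2])
    return P,H,S,V,Z
E
python3 - <<'E'
from h import *
im=cv2.imread("pics/top0.png");D=np.load("top0.npy")
P,H,S,V,Z=measure(im,D)
def box(u0,u1,v0,v1):
    m=np.zeros(Z.shape,bool); m[v0:v1,u0:u1]=1; return m
def rep(name,m,z):
    v,u=np.nonzero(m); X=np.array([ray("top",a,b,z) for a,b in zip(u,v)])[:,:2]
    print(name,m.sum(),"z",np.round(np.nanpercentile(Z[m],[5,50,95])*1000,1),"rect",*rect(X),"mean",np.round(X.mean(0)*1000,1))
rep("handle",box(380,420,205,258)&(Z>.13),.149)
rep("knob",box(385,425,150,195)&(Z>.085),.097)
rep("greybox",box(380,425,150,198)&(Z>.047)&(Z<.065),.055)
rep("rest",box(368,416,200,262)&(Z>.02)&(Z<.04)&(V>140)&(S<40),.030)
rep("pan",box(240,365,160,230)&(Z>.012)&(Z<.035),.020)
rep("liner",box(250,356,172,218)&(V<100),.025)
m=box(150,232,170,255)&(Z>.04)
n,l,st,ce=cv2.connectedComponentsWithStats(m.astype(np.uint8))
for i in range(1,n):
    if st[i,4]>60: rep("tub",l==i,.056)
rep("tray",box(145,240,165,258)&(V<120)&(Z<.03)|0*m>0,.007)
for nm,b in(("big",(440,512,190,275)),("small",(400,440,270,320))): rep(nm,box(*b)&(Z>.012)&(Z<.06)&(V>140),.03)
cv2.imwrite("pics/crop1.png",cv2.resize(im[140:330,360:520],None,fx=3,fy=3,interpolation=cv2.INTER_CUBIC))
E
```

```text
handle 311 z [139.9 148.  151.7] rect [ 404.5 -312.1] [32.5 75.3] 166.72 mean [ 404.3 -312.1]
knob 117 z [90.6 96.1 99.4] rect [ 576.5 -335.7] [32.7 33. ] 178.99 mean [ 576.7 -335.4]
greybox 923 z [50.6 54.6 59. ] rect [ 577.2 -335.5] [ 98.8 101.3] 89.65 mean [ 575.9 -335.1]Traceback (most recent call last):
  File "<stdin>", line 12, in <module>
  File "<stdin>", line 7, in rep
IndexError: too many indices for array: array is 1-dimensional, but 2 were indexed
```

```bash
cat > m.py <<'E'
from h import *
def box(u0,u1,v0,v1):
    m=np.zeros((400,640),bool); m[v0:v1,u0:u1]=1; return m
def rep(name,m,z,Z):
    if m.sum()<10: print(name,"none"); return
    v,u=np.nonzero(m); X=np.array([ray("top",a,b,z) for a,b in zip(u,v)])[:,:2]
    print(name,m.sum(),"z",np.round(np.nanpercentile(Z[m],[5,50,95])*1000,1),"rect",*rect(X),"mean",np.round(X.mean(0)*1000,1))
def tubs(im,Z,b=(150,232,170,255)):
    m=box(*b)&(Z>.04)&(Z<.07)
    n,l,st,ce=cv2.connectedComponentsWithStats(m.astype(np.uint8))
    for i in range(1,n):
        if st[i,4]>60: rep("tub px%s"%np.round(ce[i]),l==i,.056,Z)
E
python3 - <<'E'
from m import *
im=cv2.imread("pics/top0.png");D=np.load("top0.npy")
P,H,S,V,Z=measure(im,D)
print(im[230,380],im[207,395],im[190,255],im[190,290],im[190,310])
rep("rest",box(368,416,200,262)&(Z>.02)&(Z<.04)&(V>90)&(S<60),.030,Z)
rep("pan",box(240,365,160,230)&(Z>.012)&(Z<.035),.020,Z)
rep("liner",box(253,353,174,216)&(V<80),.025,Z)
tubs(im,Z)
rep("tray",box(145,240,165,258)&(V<90)&(Z<.03),.007,Z)
for nm,b in(("big",(440,512,190,275)),("small",(400,440,270,320))): rep(nm,box(*b)&(Z>.012)&(Z<.06)&(V>90),.03,Z)
cv2.imwrite("pics/crop1.png",cv2.resize(im[140:330,360:520],None,fx=3,fy=3,interpolation=cv2.INTER_CUBIC))
E
```

```text
[135 131 131] [137 131 131] [134 132 130] [41 44 43] [56 58 56]
rest 419 z [25.5 29.4 33.5] rect [ 407.2 -308.4] [ 99.9 149.6] 170.3 mean [ 408.9 -303.1]Traceback (most recent call last):
  File "<stdin>", line 6, in <module>
  File "m.py", line 6, in rep
    v,u=np.nonzero(m); X=np.array([ray("top",a,b,z) for a,b in zip(u,v)])[:,:2]
                                   ~~~^^^^^^^^^^^^^
  File "h.py", line 7, in ray
    f,cx,cy,T=cam(n); d=T[:3,:3]@np.array([(u-cx)/f,(v-cy)/f,1]); o=T[:3,3]
              ~~~^^^
  File "h.py", line 4, in cam
    m=r.camera_model(n); f=200/np.tan(np.radians(m["vertical_fov"])/2)
ValueError: time passes only in moves, steps and waits
```

```bash
python3 - <<'E'
s=open("h.py").read()
s=s.replace('''def cam(n):
    m=r.camera_model(n);''','''import pickle,os
_c={}
def cam(n):
    p=f"cam_{n}.pkl"
    if not os.path.exists(p): pickle.dump(dict(r.camera_model(n)),open(p,"wb"))
    if n not in _c: _c[n]=pickle.load(open(p,"rb"))
    m=_c[n];''')
open("h.py","w").write(s)
E
cat > a.py <<'E'
from m import *
im=cv2.imread("pics/top0.png");D=np.load("top0.npy")
P,H,S,V,Z=measure(im,D)
rep("rest",box(368,416,200,262)&(Z>.02)&(Z<.04)&(V>90)&(S<60),.030,Z)
rep("pan",box(240,365,160,230)&(Z>.012)&(Z<.035),.020,Z)
rep("liner",box(253,353,174,216)&(V<80),.025,Z)
tubs(im,Z)
rep("tray",box(145,240,165,258)&(V<90)&(Z<.03),.007,Z)
for nm,b in(("big",(440,512,190,275)),("small",(400,440,270,320))): rep(nm,box(*b)&(Z>.012)&(Z<.06)&(V>90),.03,Z)
cv2.imwrite("pics/crop1.png",cv2.resize(im[140:330,360:520],None,fx=3,fy=3,interpolation=cv2.INTER_CUBIC))
E
python3 -c "
from h import *
try: cam('top');cam('side')
except Exception as e:
    print(e); r.read_camera('top'); cam('top');cam('side')"
python3 a.py
```

```text
rest 419 z [25.5 29.4 33.5] rect [ 407.2 -308.4] [ 99.9 149.6] 170.3 mean [ 408.9 -303.1]
pan 5671 z [16.1 22.2 27.8] rect [518.6 -30.9] [167.9 337.8] 95.16 mean [518.4 -30.4]
liner 3160 z [18.8 24.3 28.5] rect [518.5 -29.8] [111.7 279.1] 95.09 mean [518.3 -29.6]
tub px[199. 188.] 309 z [51.8 55.9 59.7] rect [538.3 286.8] [55.  60.8] 89.61 mean [538.2 287.4]
tub px[171. 196.] 319 z [48.  55.7 59.5] rect [515.3 370.6] [57.4 60.7] 44.98 mean [515.6 371. ]
tub px[203. 229.] 310 z [51.3 56.1 59.7] rect [413.7 273.7] [54.4 60.4] 89.54 mean [414.4 273.5]
tub px[168. 231.] 324 z [48.5 56.  60. ] rect [407.  379.1] [57.5 60.2] 90.65 mean [407.  380.4]
tray 3719 z [-0.8  3.7  9.1] rect [470.4 322.4] [229.1 235.4] 6.13 mean [471.2 320.2]
big 1215 z [13.  40.7 45.3] rect [ 396.5 -561.3] [146.9 217.7] 153.22 mean [ 398.4 -565.2]
small 337 z [18.9 22.9 27.1] rect [ 205.5 -390.4] [ 77.2 115.2] 166.32 mean [ 205.5 -390.5]
```

View pics/crop1.png

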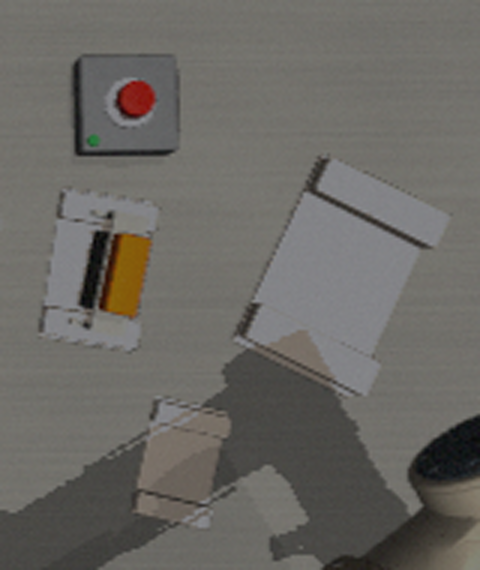

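The crop shows the three rests. Large is at px (475,232) and measures 147x218 mm, and small is at (421,293) and measures 77x115 mm. The middle one at (393,230) measures about 100x150–160 mm with tops at z≈30 mm, which fits the description, and the roller stands on it. The knob is at (577,-335). I move to it now.

{"api": "move_arm", "payload": {
  "series": [1, 0.25, 0.11, 0, 0, 1, 0.25, 0.11, 0, 0, 1, 0.25, 0.11, 0, 0, 1, 0.25, 0.11, 0, 0, 1, 0.25, 0.11, 0, 0],
  "force": 60
}}

```text
t: 0.52
tool_pos: [0.2808, -0.4666, 0.1907]
tool_rot: [-0.37, 3.119, 0.003]
wrist_force: [-0.6, -0.7, -0.2]
width: 1.003
grasp_force: 0.0
```

{"api": "move_arm", "payload": {
  "series": [1, 0.25, 0.11, 0, 0, 1, 0.25, 0.11, 0, 0, 1, 0.25, 0.11, 0, 0, 1, 0.25, 0.11, 0, 0, 1, 0.25, 0.11, 0, 0]
}}

```text
t: 0.93
tool_pos: [0.4307, -0.4002, 0.1898]
tool_rot: [0.369, -3.119, -0.004]
wrist_force: [-0.7, 0.2, -1.0]
width: 0.999
grasp_force: 0.0
```

{"api": "move_arm", "payload": {
  "series": [1, 0.25, 0.11, 0, 0, 1, 0.25, 0.11, 0, 0, 1, 0.25, 0.11, 0, 0, 1, 0.25, 0.11, 0, 0, 1, 0.25, 0.11, 0, 0]
}}

```text
t: 1.35
tool_pos: [0.5803, -0.3334, 0.1881]
tool_rot: [0.369, -3.117, -0.005]
wrist_force: [-1.3, 0.6, -1.4]
width: 1.003
grasp_force: 0.0
```

{"api": "move_arm", "payload": {
  "series": [1, -0.005, -0.004, -0.05, 0, 1, -0.005, -0.004, -0.1, 0, 1, -0.005, -0.004, -0.15, 0, 1, -0.005, -0.004, -0.2, 0, 1, -0.005, -0.004, -0.205, 0]
}}

```text
t: 1.77
tool_pos: [0.5688, -0.3375, 0.0614]
tool_rot: [0.359, -3.111, -0.011]
wrist_force: [-0.5, 0.9, -1.8]
width: 1.001
grasp_force: 0.0
```

{"api": "move_arm", "payload": {
  "series": [1, 0, 0, 0, 0, -0.5, 0, 0, 0, 0, -0.5, 0, 0, 0, 0, -0.5, 0, 0, 0, 0, -0.5, 0, 0, 0, 0]
}}

```text
t: 2.18
tool_pos: [0.5738, -0.3402, 0.0705]
tool_rot: [-0.362, 3.118, -0.002]
wrist_force: [-0.5, -0.0, -0.2]
width: 0.455
grasp_force: 0.0
```

{"api": "move_arm", "payload": {
  "series": [-0.05, 0.004, 0.007, -0.008, 0, -0.05, 0.004, 0.007, -0.008, 0, -1, 0.004, 0.007, -0.008, 0, -1, 0.004, 0.007, -0.008, 0, -1, 0.004, 0.007, -0.008, 0]
}}

```text
t: 2.6
tool_pos: [0.5753, -0.3356, 0.0639]
tool_rot: [0.362, -3.121, 0.0]
wrist_force: [-0.1, 0.4, 0.4]
width: 0.057
grasp_force: 0.0
```

{"api": "move_arm", "payload": {
  "series": [-1, 0, 0, 0, 0, -1, 0, 0, 0, 0, -1, 0, 0, 0.01, 0, -1, 0, 0, 0.015, 0, -1, 0, 0, 0.02, 0]
}}

```text
t: 3.02
tool_pos: [0.5755, -0.3358, 0.0767]
tool_rot: [-0.362, 3.12, -0.001]
wrist_force: [1.2, 0.4, -0.1]
width: -0.001
grasp_force: 0.0
```

```bash
python3 - <<'E'
from h import *
a,D=r.read_camera("side"); b,D2=r.read_camera("top")
cv2.imwrite("pics/s1.png",np.vstack([cv2.resize(a[200:320,220:420],None,fx=3,fy=3)[:300],cv2.resize(b[130:230,340:540],None,fx=3,fy=3)]))
E
```

```text
(no output)
```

View pics/s1.png

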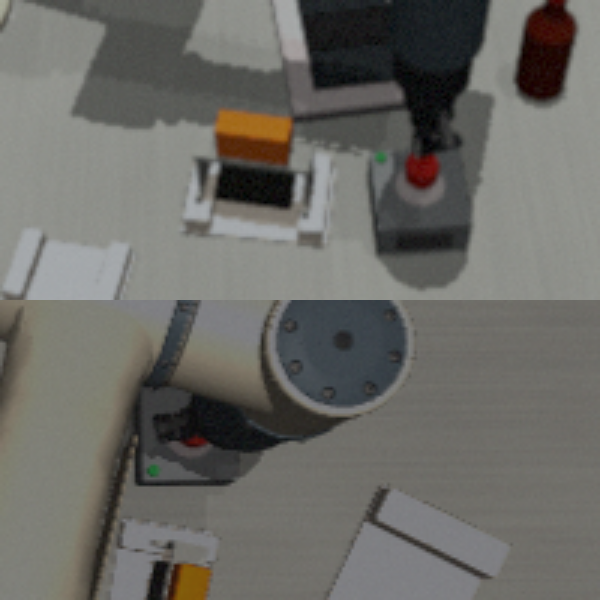

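```bash
python3 - <<'E'
from m import *
print(ray("top",397,172,.08), ray("top",405,173,.097))
for n in("top","side"):
    im=cv2.imread(f"pics/{n}0.png");D=np.load(f"{n}0.npy");P,H,S,V,Z=measure(im,D,n)
    for nm,m in(("red",((H<8)|(H>172))&(S>150)&(V>60)),("orange",(H>10)&(H<22)&(S>200)&(V>90))):
        k,l,st,ce=cv2.connectedComponentsWithStats(m.astype(np.uint8))
        for i in range(1,k):
            if st[i,4]>40:
                mm=l==i; Q=P[mm]; Q=Q[~np.isnan(Q[:,2])]; top=Q[Q[:,2]>np.percentile(Q[:,2],95)-.006]
                print(n,nm,ce[i].round(),st[i,4],"top",(top.min(0)*1000).round(),(top.max(0)*1000).round(),"all",(Q.min(0)*1000).round(),(Q.max(0)*1000).round())
    print(r.get_obs()["tool_pos"])
E
```

```text
[ 0.58030029 -0.31363682  0.08      ] [ 0.5750335  -0.33417659  0.097     ]
top red [348. 111.] 78 top [ 730. -176.  166.] [ 754. -151.  175.] all [ 730. -176.  113.] [ 767. -150.  175.]
top red [405. 172.] 109 top [ 560. -352.   94.] [ 593. -319.  103.] all [ 560. -352.   80.] [ 593. -319.  103.]
top orange [402. 231.] 250 top [ 368. -333.  146.] [ 441. -294.  153.] all [ 368. -333.  143.] [ 441. -292.  153.]
[ 0.57575973 -0.33591165  0.07700004]
side red [406. 196.] 46 top [ 732. -179.  167.] [ 753. -154.  174.] all [ 732. -179.  159.] [ 753. -154.  174.]
side red [360. 256.] 94 top [ 563. -356.   95.] [ 592. -325.  102.] all [ 563. -357.   78.] [ 593. -325.  102.]
side orange [304. 243.] 173 top [ 371. -335.  147.] [ 438. -301.  155.] all [ 371. -336.  139.] [ 438. -301.  155.]
[ 0.57575973 -0.33591165  0.07700004]
```

```bash
python3 - <<'E'
from m import *
for n in("top","side"):
    im,D=r.read_camera(n);P,H,S,V,Z=measure(im,D,n)
    near=(abs(P[...,0]-.576)<.08)&(abs(P[...,1]+.336)<.08)&(V<70)&(S<150)
    for z0 in(.07,.09,.11,.13,.15,.17):
        m=near&(Z>z0)&(Z<z0+.02)
        if m.sum()>5:
            v,u=np.nonzero(m); print(n,z0,m.sum(),"x",(np.percentile(P[m][:,0],[3,50,97])*1000).round(),"y",(np.percentile(P[m][:,1],[3,50,97])*1000).round(),"px",u.min(),u.max(),v.min(),v.max())
    m=((H<8)|(H>172))&(S>150)&(V>50)&(abs(P[...,0]-.576)<.05)&(abs(P[...,1]+.336)<.05); Q=P[m]; print("red",m.sum(),(Q.min(0)*1000).round(),(Q.max(0)*1000).round())
o=r.get_obs();print(o["tool_pos"],o["joints"],o["tool_rot"])
E
```

```text
top 0.17 12 x [556. 561. 573.] y [-315. -307. -299.] px 399 404 168 176
red 13 [ 558. -343.   92.] [ 566. -313.  169.]
side 0.11 10 x [566. 571. 583.] y [-349. -344. -334.] px 357 364 248 252
side 0.13 17 x [565. 567. 575.] y [-350. -343. -331.] px 357 361 243 250
side 0.15 25 x [563. 572. 586.] y [-369. -347. -327.] px 355 365 236 250
side 0.17 25 x [557. 569. 579.] y [-379. -352. -313.] px 354 364 231 250
red 89 [ 562. -357.   79.] [ 593. -328.  127.]
[ 0.57533205 -0.33560182  0.07607518] [-2.94185386e-01  5.33815425e-01  2.33237720e-01 -1.03092296e-04
 -1.26982742e+00 -1.04581846e+00] [-3.61630446e-01  3.12030879e+00 -1.02820405e-04]
```

```bash
python3 - <<'E'
from m import *
def proj(n,X):
    f,cx,cy,T=cam(n); q=np.linalg.inv(T)@np.append(X,1); return (q[0]/q[2]*f+cx).round(1),(q[1]/q[2]*f+cy).round(1)
for z in(.06,.076,.09,.1,.11,.12,.14): print(z,[proj(n,[.5755,-.3358,z]) for n in("side","top")])
for z in(.16,.19,.21,.23): print(z,[proj(n,[.1257,-.535,z]) for n in("side","top")])
b,D=r.read_camera("top"); a,_=r.read_camera("side")
P=cloud("top",D); print((P[165:185:2,385:415:3,2]*1000).round().astype(int))
o=cv2.imread("pics/side0.png")
cv2.imwrite("pics/s2.png",np.hstack([cv2.resize(a[200:290,320:400],None,fx=5,fy=5),cv2.resize(o[250:340,150:230],None,fx=5,fy=5)]))
E
```

```text
0.06 [(np.float64(358.7), np.float64(260.5)), (np.float64(403.0), np.float64(174.3))]
0.076 [(np.float64(359.1), np.float64(257.6)), (np.float64(404.1), np.float64(173.7))]
0.09 [(np.float64(359.3), np.float64(255.1)), (np.float64(405.1), np.float64(173.1))]
0.1 [(np.float64(359.6), np.float64(253.2)), (np.float64(405.8), np.float64(172.7))]
0.11 [(np.float64(359.8), np.float64(251.4)), (np.float64(406.5), np.float64(172.3))]
0.12 [(np.float64(360.0), np.float64(249.5)), (np.float64(407.2), np.float64(171.9))]
0.14 [(np.float64(360.4), np.float64(245.7)), (np.float64(408.7), np.float64(171.0))]
0.16 [(np.float64(202.4), np.float64(310.2)), (np.float64(485.3), np.float64(331.8))]
0.19 [(np.float64(200.1), np.float64(304.7)), (np.float64(489.8), np.float64(334.8))]
0.21 [(np.float64(198.6), np.float64(300.9)), (np.float64(493.0), np.float64(336.9))]
0.23 [(np.float64(197.0), np.float64(297.0)), (np.float64(496.2), np.float64(339.1))]
[[ 26  56  56  57  53  55 251 317 347 373]
 [ 25  57  53  55  56 229 245 313 339 366]
 [ 20  57 204 211 202 223 242 302 334 357]
 [ 21  58 202 208 212 225 237 269 323 349]
 [ 20  52  54 209 210 186 229 256 307 334]
 [527  52  58 212 203 192 175 132 267 319]
 [528  62  53 201  58  56  96  97 245 269]
 [ 21  55  54  51  56  58  60  59  61  50]
 [ 17  52  57  54  52  54  59  58  55  57]
 [ 16  57  51  58  59  55  52  56  54  56]]
```

View pics/s2.png

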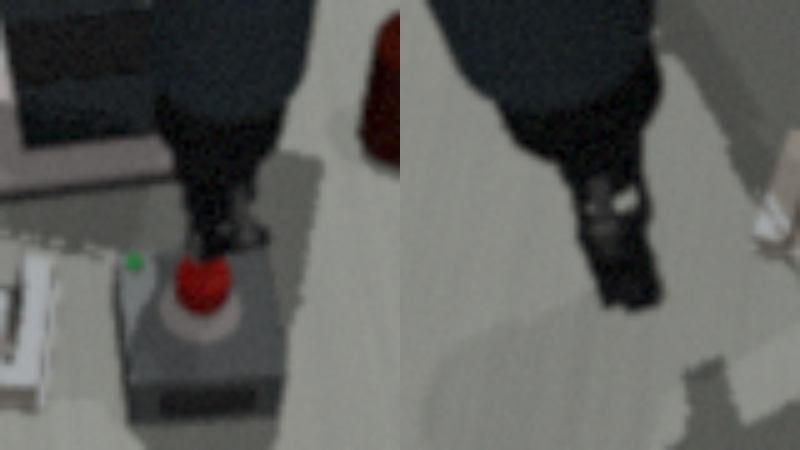

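```bash
python3 - <<'E'
from m import *
im,D=r.read_camera("side");P,H,S,V,Z=measure(im,D,"side")
for v in range(240,262,2):
    print(v," ".join("%d:%s"%(V[v,u],"/".join(str(int(x*1000)) if x==x else "-" for x in P[v,u])) for u in range(352,376,3)))
E
```

```text
240 91:569/-213/4 86:580/-211/0 8:563/-350/189 13:570/-358/199 9:575/-376/223 51:583/-377/224 65:632/-214/0 92:642/-216/2
242 94:569/-218/0 94:579/-219/0 26:563/-353/184 21:572/-352/181 12:583/-342/166 51:584/-378/216 81:630/-225/3 96:642/-220/-3
244 90:569/-225/-2 93:579/-227/0 28:564/-350/169 14:572/-353/173 29:581/-355/174 42:583/-384/214 59:591/-386/216 88:640/-231/0
246 92:567/-240/6 91:578/-234/-1 40:567/-339/143 14:571/-363/177 33:575/-382/203 30:583/-386/207 62:591/-390/213 57:599/-394/216
248 90:566/-245/1 92:577/-244/0 53:566/-345/142 18:571/-366/170 19:576/-385/196 29:583/-393/207 48:591/-393/206 45:600/-392/204
250 80:559/-289/53 79:568/-290/54 51:567/-343/129 18:576/-348/135 20:576/-386/189 41:583/-394/199 65:618/-292/51 77:628/-291/49
252 72:557/-300/57 75:568/-298/53 79:568/-341/115 58:576/-348/123 99:590/-329/95 73:606/-300/53 72:616/-302/54 73:626/-302/55
254 66:556/-311/62 79:561/-333/93 96:571/-334/94 96:579/-337/98 112:589/-337/96 68:605/-311/58 74:615/-311/57 69:625/-310/55
256 64:556/-314/55 72:-/-/- 98:570/-343/95 100:579/-345/98 111:588/-343/95 71:604/-316/54 76:614/-316/53 74:624/-317/53
258 77:556/-319/52 66:561/-342/85 90:568/-352/98 103:578/-352/97 89:587/-352/97 83:603/-323/53 77:613/-325/55 73:623/-325/54
260 94:554/-331/58 79:563/-333/59 67:569/-352/87 72:578/-353/88 71:588/-350/82 104:602/-335/59 76:612/-331/52 74:621/-335/58
```

{"api": "move_arm", "payload": {
  "series": [-1, 0, 0, -0.006, 0, -1, 0, 0, -0.012, 0, -1, 0, 0, -0.018, 0, -1, 0, 0, -0.024, 0, -1, 0, 0, -0.024, 0]
}}

```text
t: 3.78
tool_pos: [0.5746, -0.3352, 0.0601]
tool_rot: [0.361, -3.119, -0.002]
wrist_force: [-0.8, 0.5, -0.5]
width: 0.001
grasp_force: 0.0
```

{"api": "move_arm", "payload": {
  "series": [-1, 0, 0, -0.004, 0, -1, 0, 0, -0.008, 0, -1, 0, 0, -0.012, 0, -1, 0, 0, -0.012, 0]
}}

```text
t: 4.12
tool_pos: [0.5756, -0.3359, 0.0574]
tool_rot: [-0.363, 3.119, -0.003]
wrist_force: [-3.6, 4.0, 13.2]
width: -0.002
grasp_force: 6.5
```

Contact with the knob's flat top (97 mm) came at a reported TCP z of about 58 mm. So true tip z ≈ reported + 39 mm, while x and y agree with the cameras. I apply this offset and redo the grasp.

{"api": "move_arm", "payload": {
  "series": [-1, 0, 0, 0.03, 0, 1, 0, 0, 0.06, 0, 1, 0, 0, 0.06, 0, 1, 0, 0, 0.06, 0, 1, 0, 0, 0.06, 0]
}}

```text
t: 4.53
tool_pos: [0.5751, -0.3353, 0.0898]
tool_rot: [0.362, -3.121, -0.001]
wrist_force: [-0.0, -0.2, 0.1]
width: 0.563
grasp_force: 0.0
```

{"api": "move_arm", "payload": {
  "series": [1, 0.001, 0, 0, 0, 1, 0.001, 0, 0, 0, 1, 0.001, 0, -0.02, 0, 1, 0.001, 0, -0.04, 0, 1, 0.001, 0, -0.06, 0]
}}

```text
t: 4.95
tool_pos: [0.5757, -0.3355, 0.0533]
tool_rot: [0.362, -3.12, -0.001]
wrist_force: [0.0, 0.8, 0.1]
width: 1.0
grasp_force: 0.0
```

{"api": "move_arm", "payload": {
  "series": [1, 0, 0, -0.015, 0, 1, 0, 0, -0.03, 0, 1, 0, 0, -0.045, 0, 1, 0, 0, -0.045, 0, 1, 0, 0, -0.045, 0]
}}

```text
t: 5.37
tool_pos: [0.5756, -0.3356, 0.0268]
tool_rot: [0.362, -3.12, -0.0]
wrist_force: [0.2, -0.6, 1.1]
width: 1.0
grasp_force: 0.0
```

{"api": "move_arm", "payload": {
  "series": [-1, 0, 0, 0, 0, -1, 0, 0, 0, 0, -1, 0, 0, 0, 0, -1, 0, 0, 0, 0, -1, 0, 0, 0, 0]
}}

```text
t: 5.78
tool_pos: [0.5766, -0.3373, 0.0287]
tool_rot: [-0.362, 3.119, -0.005]
wrist_force: [0.8, -5.2, 3.3]
width: 0.405
grasp_force: 59.7
```

{"api": "move_arm", "payload": {
  "series": [-1, 0, 0, 0.006, 0, -1, 0, 0, 0.013, 0, -1, 0, 0, 0.02, 0, -1, 0, 0, 0.027, 0, -1, 0, 0, 0.034, 0]
}}

```text
t: 6.2
tool_pos: [0.5764, -0.3371, 0.0471]
tool_rot: [-0.36, 3.12, -0.003]
wrist_force: [8.5, -14.4, -38.5]
width: 0.399
grasp_force: 63.7
```

{"api": "move_arm", "payload": {
  "series": [-1, 0, 0, 0.003, 0, -1, 0, 0, 0.003, 0, -1, 0, 0, 0.003, 0]
}}

```text
t: 6.45
tool_pos: [0.5764, -0.3371, 0.0469]
tool_rot: [-0.36, 3.121, -0.002]
wrist_force: [6.8, -10.6, -14.8]
width: 0.402
grasp_force: 65.6
```

{"api": "move_arm", "payload": {
  "series": [1, 0, 0, 0, 0, 1, 0, 0, 0, 0, 1, 0, 0, 0, 0, 1, 0, 0, 0.05, 0, 1, 0, 0, 0.1, 0]
}}

```text
t: 6.87
tool_pos: [0.5744, -0.3347, 0.1087]
tool_rot: [0.362, -3.117, -0.004]
wrist_force: [0.8, -1.2, 0.8]
width: 0.998
grasp_force: 0.0
```

{"api": "move_arm", "payload": {
  "series": [1, 0, 0, 0.05, 0, 1, -0.05, 0.01, 0.05, -0.08, 1, -0.1, 0.015, 0.05, -0.16, 1, -0.15, 0.02, 0.05, -0.24, 1, -0.2, 0.03, 0.05, -0.29]
}}

```text
t: 7.28
tool_pos: [0.4547, -0.3173, 0.1401]
tool_rot: [0.362, 3.12, -0.0]
wrist_force: [0.2, 0.4, 0.0]
width: 0.994
grasp_force: 0.0
```

{"api": "move_arm", "payload": {
  "series": [1, -0.04, 0.005, 0, 0, 1, -0.085, 0.01, 0, 0, 1, -0.085, 0.01, 0, 0, 1, -0.085, 0.01, 0, 0]
}}

```text
t: 7.62
tool_pos: [0.4042, -0.3114, 0.1408]
tool_rot: [0.352, 3.12, -0.001]
wrist_force: [-0.4, 0.1, 0.3]
width: 0.999
grasp_force: 0.0
```

```bash
python3 - <<'E'
from m import *
o=r.get_obs();print(o["tool_pos"],o["tool_rot"])
im,D=r.read_camera("side");P,H,S,V,Z=measure(im,D,"side")
for nm,m in(("red",((H<8)|(H>172))&(S>150)&(V>50)),("orange",(H>10)&(H<22)&(S>200)&(V>70))):
    m=m&(P[...,0]<.62)&(P[...,0]>.35)&(P[...,1]<-.25)
    Q=P[m]; print(nm,len(Q),(np.percentile(Q,2,axis=0)*1000).round(),(np.percentile(Q,98,axis=0)*1000).round())
cv2.imwrite("pics/s3.png",cv2.resize(im[180:300,240:420],None,fx=4,fy=4))
E
```

```text
[ 0.40421339 -0.31144135  0.14078593] [ 3.52499692e-01  3.11958072e+00 -6.04315664e-04]
red 98 [ 552. -359.   99.] [ 591. -328.  125.]
orange 242 [ 371. -338.  111.] [ 438. -310.  154.]
```

View pics/s3.png

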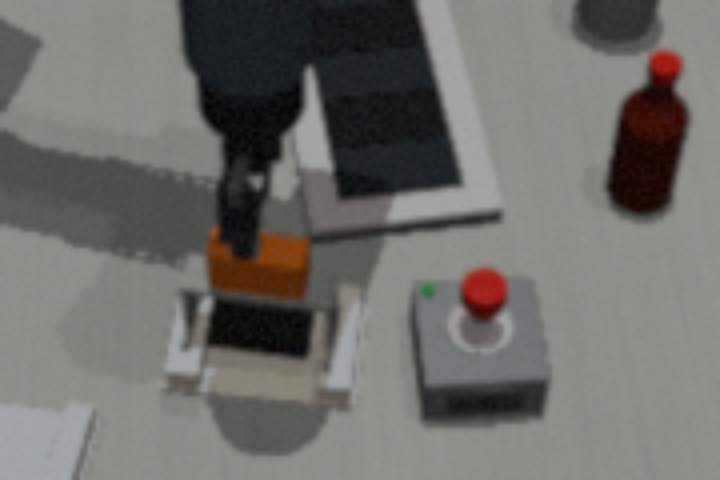

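{"api": "move_arm", "payload": {
  "series": [1, 0, -0.003, -0.03, 0, 1, 0, -0.003, -0.06, 0, 1, 0, -0.003, -0.09, 0, 1, 0, -0.003, -0.12, 0, 1, 0, -0.003, -0.12, 0]
}}

```text
t: 8.08
tool_pos: [0.4035, -0.3119, 0.0639]
tool_rot: [-0.352, -3.116, -0.005]
wrist_force: [-0.1, 0.5, -0.4]
width: 1.001
grasp_force: 0.0
```

{"api": "move_arm", "payload": {
  "series": [-1, 0, 0, 0, 0, -1, 0, 0, 0, 0, -1, 0, 0, 0, 0, -1, 0, 0, 0, 0, -1, 0, 0, 0, 0],
  "force": 30
}}

```text
t: 8.5
tool_pos: [0.4056, -0.3138, 0.0685]
tool_rot: [0.352, 3.12, -0.001]
wrist_force: [0.3, -0.2, 2.2]
width: 0.346
grasp_force: 38.6
```

{"api": "move_arm", "payload": {
  "series": [-1, 0, 0, 0, 0, -1, 0, 0, 0, 0, -1, 0, 0, 0.015, 0, -1, 0, 0, 0.03, 0, -1, 0, 0, 0.05, 0],
  "force": 100
}}

```text
t: 8.92
tool_pos: [0.4037, -0.3126, 0.097]
tool_rot: [-0.353, -3.119, -0.003]
wrist_force: [0.4, -1.1, -4.4]
width: 0.344
grasp_force: 98.9
```

{"api": "move_arm", "payload": {
  "series": [-1, 0, 0, 0.02, 0, -1, 0, 0, 0.04, 0, -1, 0, 0, 0.05, 0, -1, 0, 0, 0.05, 0, -1, 0, 0, 0.05, 0]
}}

```text
t: 9.33
tool_pos: [0.4046, -0.3131, 0.1272]
tool_rot: [-0.353, -3.121, -0.001]
wrist_force: [0.3, 0.3, -4.5]
width: 0.34
grasp_force: 99.0
```

{"api": "move_arm", "payload": {
  "series": [-1, 0.02, 0.02, 0, 0, -1, 0.05, 0.05, 0, 0.04, -1, 0.08, 0.085, 0, 0.08, -1, 0.11, 0.117, 0, 0.12, -1, 0.13, 0.138, 0, 0.16]
}}

```text
t: 9.75
tool_pos: [0.4834, -0.2286, 0.1261]
tool_rot: [0.048, -3.139, -0.002]
wrist_force: [-0.2, -1.2, -4.3]
width: 0.343
grasp_force: 99.7
```

{"api": "move_arm", "payload": {
  "series": [-1, 0.03, 0.03, 0, 0.02, -1, 0.06, 0.06, 0, 0.04, -1, 0.08, 0.085, 0, 0.04, -1, 0.08, 0.085, 0, 0.04, -1, 0.08, 0.085, 0, 0.04]
}}

```text
t: 10.17
tool_pos: [0.5305, -0.1787, 0.126]
tool_rot: [0.142, -3.136, -0.001]
wrist_force: [-0.2, 0.4, -4.4]
width: 0.341
grasp_force: 99.6
```

```bash
python3 - <<'E'
from m import *
o=r.get_obs();print(o["tool_pos"],o["tool_rot"],o["wrist_force"])
im,D=r.read_camera("top");P,H,S,V,Z=measure(im,D)
rep("rest",box(368,416,200,262)&(Z>.012)&(Z<.04)&(V>90)&(S<60),.030,Z)
rep("rest",box(368,416,200,262)&(Z>.022)&(Z<.04)&(V>90)&(S<60),.030,Z)
rep("handle",(H>10)&(H<22)&(S>150)&(V>50)&box(300,430,100,270),.2,Z)
s,_=r.read_camera("side")
cv2.imwrite("pics/s4.png",np.hstack([cv2.resize(im[150:270,240:430],None,fx=2,fy=2),cv2.resize(s[150:270,240:420],None,fx=2,fy=2)]))
E
```

```text
[ 0.53046804 -0.17865625  0.12599128] [ 1.42496512e-01 -3.13560048e+00 -1.09556808e-03] [-0.21084741  0.3799546  -4.38476557]
rest 580 z [25.  29.2 33.3] rect [ 408.6 -307.9] [101.1 152.2] 170.17 mean [ 407.4 -308.2]
rest 573 z [25.4 29.2 33.3] rect [ 407.2 -308.5] [ 99.9 149.6] 170.39 mean [ 407.3 -308.3]
handle 27 z [197.8 205.5 209.4] rect [ 494.4 -178.1] [ 9.2 27.5] 75.52 mean [ 496.  -177.1]
```

View pics/s4.png

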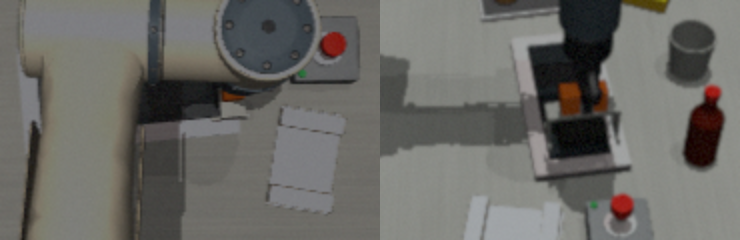

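{"api": "move_arm", "payload": {
  "series": [-1, 0.002, -0.002, -0.02, 0, -1, 0.002, -0.002, -0.04, 0, -1, 0.002, -0.002, -0.06, 0, -1, 0.002, -0.002, -0.075, 0, -1, 0.002, -0.002, -0.08, 0]
}}

```text
t: 10.68
tool_pos: [0.5304, -0.1812, 0.0777]
tool_rot: [0.138, -3.135, -0.001]
wrist_force: [-0.8, 1.0, -4.3]
width: 0.336
grasp_force: 99.4
```

{"api": "move_arm", "payload": {
  "series": [-1, 0, 0, -0.001, 0, -1, 0, 0, -0.003, 0, -1, 0, 0, -0.006, 0, -1, 0, 0, -0.009, 0, -1, 0, 0, -0.01, 0]
}}

```text
t: 11.1
tool_pos: [0.5321, -0.1808, 0.0736]
tool_rot: [-0.14, 3.138, 0.0]
wrist_force: [0.2, 0.1, -4.1]
width: 0.341
grasp_force: 99.4
```

{"api": "move_arm", "payload": {
  "series": [-1, 0, 0, -0.001, 0, -1, 0, 0, -0.002, 0, -1, 0, 0, -0.003, 0, -1, 0, 0, -0.005, 0, -1, 0, 0, -0.006, 0]
}}

```text
t: 11.52
tool_pos: [0.5325, -0.1822, 0.071]
tool_rot: [-0.141, 3.137, -0.004]
wrist_force: [-1.5, -4.8, 1.9]
width: 0.34
grasp_force: 100.3
```

{"api": "move_arm", "payload": {
  "series": [-1, 0, 0, 0, 0, -1, 0, 0, 0, 0]
}}

```text
t: 11.68
tool_pos: [0.5324, -0.1818, 0.0708]
tool_rot: [-0.141, 3.137, -0.003]
wrist_force: [-1.6, -4.8, 2.0]
width: 0.341
grasp_force: 100.2
```

{"api": "move_arm", "payload": {
  "series": [-1, 0, 0, -0.001, 0, -1, 0, 0, -0.002, 0, -1, -0.0006, 0.007, -0.003, 0, -1, -0.0012, 0.014, -0.003, 0, -1, -0.0018, 0.021, -0.003, 0]
}}

```text
t: 12.1
tool_pos: [0.5315, -0.1685, 0.0703]
tool_rot: [-0.141, 3.136, -0.002]
wrist_force: [-3.4, -0.4, 11.7]
width: 0.339
grasp_force: 101.7
```

{"api": "move_arm", "payload": {
  "series": [-1, -0.0006, 0.007, 0, 0, -1, -0.0012, 0.014, 0, 0, -1, -0.0018, 0.021, 0, 0, -1, -0.0024, 0.028, 0, 0, -1, -0.003, 0.035, 0, 0]
}}

```text
t: 12.52
tool_pos: [0.5297, -0.147, 0.0703]
tool_rot: [-0.141, 3.136, -0.001]
wrist_force: [-4.0, -1.0, 13.7]
width: 0.339
grasp_force: 101.8
```

{"api": "move_arm", "payload": {
  "series": [-1, -0.0006, 0.007, -0.001, 0, -1, -0.0012, 0.014, -0.001, 0, -1, -0.0018, 0.021, -0.001, 0, -1, -0.0024, 0.028, -0.001, 0, -1, -0.003, 0.035, -0.001, 0]
}}

```text
t: 12.93
tool_pos: [0.5279, -0.1265, 0.0703]
tool_rot: [-0.141, 3.136, -0.002]
wrist_force: [-5.3, -6.5, 13.8]
width: 0.34
grasp_force: 101.7
```

{"api": "move_arm", "payload": {
  "series": [-1, -0.0006, 0.007, 0, 0, -1, -0.0012, 0.014, 0, 0, -1, -0.0018, 0.021, 0, 0, -1, -0.0024, 0.028, 0, 0, -1, -0.003, 0.035, 0, 0]
}}

```text
t: 13.35
tool_pos: [0.5263, -0.1052, 0.0702]
tool_rot: [-0.141, 3.136, -0.001]
wrist_force: [-4.9, -0.1, 16.6]
width: 0.334
grasp_force: 102.1
```

{"api": "move_arm", "payload": {
  "series": [-1, -0.0006, 0.007, 0, 0, -1, -0.0012, 0.014, 0, 0, -1, -0.0018, 0.021, 0, 0, -1, -0.0024, 0.028, 0, 0, -1, -0.003, 0.035, 0, 0]
}}

```text
t: 13.77
tool_pos: [0.5244, -0.0841, 0.0702]
tool_rot: [-0.141, 3.136, -0.001]
wrist_force: [-6.8, -1.0, 16.9]
width: 0.342
grasp_force: 102.3
```

{"api": "move_arm", "payload": {
  "series": [-1, -0.0006, 0.007, 0, 0, -1, -0.0012, 0.014, 0, 0, -1, -0.0018, 0.021, 0, 0, -1, -0.0024, 0.028, 0, 0, -1, -0.003, 0.035, 0, 0]
}}

```text
t: 14.18
tool_pos: [0.5228, -0.064, 0.0702]
tool_rot: [-0.142, 3.136, -0.003]
wrist_force: [-4.0, -3.8, 17.0]
width: 0.339
grasp_force: 102.2
```

{"api": "move_arm", "payload": {
  "series": [-1, -0.0006, 0.007, 0, 0, -1, -0.0012, 0.014, 0, 0, -1, -0.0018, 0.021, 0, 0, -1, -0.0024, 0.028, 0, 0, -1, -0.003, 0.035, 0, 0]
}}

```text
t: 14.6
tool_pos: [0.5209, -0.0419, 0.0702]
tool_rot: [-0.141, 3.136, -0.0]
wrist_force: [-6.2, -0.5, 17.5]
width: 0.341
grasp_force: 102.3
```

{"api": "move_arm", "payload": {
  "series": [-1, -0.0006, 0.007, 0, 0, -1, -0.0012, 0.014, 0, 0, -1, -0.0018, 0.021, 0, 0, -1, -0.0024, 0.028, 0, 0, -1, -0.003, 0.035, 0, 0]
}}

```text
t: 15.02
tool_pos: [0.519, -0.0208, 0.0702]
tool_rot: [-0.141, 3.136, 0.0]
wrist_force: [-5.6, -1.1, 18.5]
width: 0.339
grasp_force: 102.3
```

{"api": "move_arm", "payload": {
  "series": [-1, -0.0006, 0.007, 0, 0, -1, -0.0012, 0.014, 0, 0, -1, -0.0018, 0.021, 0, 0, -1, -0.0024, 0.028, 0, 0, -1, -0.003, 0.035, 0, 0]
}}

```text
t: 15.43
tool_pos: [0.5174, 0.0001, 0.0701]
tool_rot: [-0.141, 3.135, 0.0]
wrist_force: [-3.7, -0.7, 16.5]
width: 0.337
grasp_force: 102.2
```

{"api": "move_arm", "payload": {
  "series": [-1, -0.0006, 0.007, 0, 0, -1, -0.0012, 0.014, 0, 0, -1, -0.0018, 0.021, 0, 0, -1, -0.0024, 0.028, 0, 0, -1, -0.003, 0.035, 0, 0]
}}

```text
t: 15.85
tool_pos: [0.5155, 0.0214, 0.0702]
tool_rot: [-0.141, 3.136, 0.001]
wrist_force: [-4.1, -0.9, 18.0]
width: 0.341
grasp_force: 102.4
```

{"api": "move_arm", "payload": {
  "series": [-1, -0.0006, 0.007, 0, 0, -1, -0.0012, 0.014, 0, 0, -1, -0.0018, 0.021, 0, 0, -1, -0.0024, 0.028, 0, 0, -1, -0.003, 0.035, 0, 0]
}}

```text
t: 16.27
tool_pos: [0.5136, 0.0422, 0.0703]
tool_rot: [-0.141, 3.136, 0.0]
wrist_force: [-4.4, -6.1, 15.7]
width: 0.344
grasp_force: 101.9
```

{"api": "move_arm", "payload": {
  "series": [-1, -0.0006, 0.007, 0, 0, -1, -0.0012, 0.014, 0, 0, -1, -0.0018, 0.021, 0, 0, -1, -0.0024, 0.028, 0, 0, -1, -0.003, 0.035, 0, 0]
}}

```text
t: 16.68
tool_pos: [0.5119, 0.0636, 0.0702]
tool_rot: [-0.141, 3.135, 0.002]
wrist_force: [-4.8, -1.3, 16.8]
width: 0.336
grasp_force: 102.3
```

{"api": "move_arm", "payload": {
  "series": [-1, -0.0006, 0.007, 0, 0, -1, -0.0012, 0.014, 0, 0, -1, -0.0018, 0.021, 0, 0, -1, -0.0024, 0.028, 0, 0, -1, -0.003, 0.035, 0, 0]
}}

```text
t: 17.1
tool_pos: [0.51, 0.0848, 0.0702]
tool_rot: [-0.141, 3.136, 0.002]
wrist_force: [-6.1, -1.4, 18.0]
width: 0.337
grasp_force: 102.4
```

{"api": "move_arm", "payload": {
  "series": [-1, -0.0006, 0.007, 0, 0, -1, -0.0012, 0.014, 0, 0, -1, -0.0018, 0.021, 0, 0, -1, -0.0024, 0.028, 0, 0, -1, -0.003, 0.035, 0, 0]
}}

```text
t: 17.52
tool_pos: [0.5081, 0.1059, 0.0701]
tool_rot: [-0.141, 3.136, 0.003]
wrist_force: [-5.6, -1.7, 17.9]
width: 0.339
grasp_force: 102.3
```

{"api": "move_arm", "payload": {
  "series": [-1, -0.0006, 0.007, 0, 0, -1, -0.0012, 0.014, 0, 0, -1, -0.0018, 0.02, 0, 0, -1, -0.0018, 0.02, 0, 0]
}}

```text
t: 17.85
tool_pos: [0.5069, 0.1185, 0.0703]
tool_rot: [-0.141, 3.136, 0.004]
wrist_force: [-6.3, -0.4, 19.6]
width: 0.34
grasp_force: 102.6
```

{"api": "move_arm", "payload": {
  "series": [-1, 0, 0, 0.02, 0, -1, 0, 0, 0.045, 0, -1, 0, 0, 0.08, 0, -1, 0, 0, 0.1, 0, -1, 0, 0, 0.1, 0]
}}

```text
t: 18.27
tool_pos: [0.5073, 0.1185, 0.1293]
tool_rot: [-0.141, 3.135, 0.006]
wrist_force: [-0.2, 0.4, -3.2]
width: 0.339
grasp_force: 99.7
```

{"api": "move_arm", "payload": {
  "series": [-1, -0.01, -0.03, 0, 0, -1, -0.02, -0.08, 0, 0, -1, -0.03, -0.13, 0, 0, -1, -0.05, -0.18, 0, 0, -1, -0.06, -0.23, 0, 0]
}}

```text
t: 18.68
tool_pos: [0.4679, -0.0213, 0.1254]
tool_rot: [0.14, -3.135, -0.003]
wrist_force: [0.9, -0.5, -3.9]
width: 0.339
grasp_force: 99.6
```

{"api": "move_arm", "payload": {
  "series": [-1, -0.01, -0.05, 0, -0.04, -1, -0.02, -0.1, 0, -0.08, -1, -0.03, -0.15, 0, -0.12, -1, -0.05, -0.2, 0, -0.16, -1, -0.06, -0.25, 0, -0.2]
}}

```text
t: 19.1
tool_pos: [0.4323, -0.1711, 0.1255]
tool_rot: [-0.357, -3.118, -0.004]
wrist_force: [0.9, 0.5, -4.2]
width: 0.338
grasp_force: 99.7
```

{"api": "move_arm", "payload": {
  "series": [-1, -0.01, -0.05, 0, 0, -1, -0.02, -0.1, 0, 0, -1, -0.03, -0.15, 0, 0, -1, -0.04, -0.2, 0, 0, -1, -0.05, -0.235, 0, 0]
}}

```text
t: 19.52
tool_pos: [0.4034, -0.3129, 0.1252]
tool_rot: [-0.354, -3.12, -0.004]
wrist_force: [0.6, 0.0, -3.2]
width: 0.34
grasp_force: 99.9
```

{"api": "move_arm", "payload": {
  "series": [-1, 0, 0, 0, 0, -1, 0, 0, 0, 0, -1, 0, 0, 0, 0]
}}

```text
t: 19.77
tool_pos: [0.4041, -0.311, 0.126]
tool_rot: [-0.353, -3.12, -0.004]
wrist_force: [0.3, -0.1, -4.0]
width: 0.337
grasp_force: 100.5
```

```bash
python3 - <<'E'
from m import *
o=r.get_obs();print(o["tool_pos"],o["tool_rot"],o["wrist_force"])
a=2*np.degrees(np.arctan2(o["tool_rot"][1],o["tool_rot"][0]))-90; print("yangle",a%180)
c=np.array([.5185,-.0303]);t=np.radians(95.1);ey=np.array([np.cos(t),np.sin(t)]);ex=np.array([ey[1],-ey[0]])
for n in("top","side"):
    im,D=r.read_camera(n);P,H,S,V,Z=measure(im,D,n); q=P[...,:2]-c; X=q@ex;Y=q@ey
    for k in range(-2,3):
        m=(abs(X)<.045)&(abs(Y-.0564*k)<.02)&(Z<.05); print(n,k,m.sum(),round(np.nanmean(Z[m])*1000,1) if m.any() else "")
    m=(abs(X)>.06)&(abs(X)<.078)&(abs(Y)<.15)&(Z<.04); print("frame",m.sum(),round(np.nanmean(Z[m])*1000,1))
    if n=="top": tubs(im,Z)
    cv2.imwrite(f"pics/{n}5.png",im)
E
```

```text
[ 0.40406653 -0.3110087   0.12595445] [-0.35306995 -3.1199833  -0.00360128] [ 0.33897675 -0.06204082 -4.0394774 ]
yangle 77.08728834794914
top -2 18 20.3
top -1 340 19.4
top 0 364 19.5
top 1 365 19.7
top 2 362 19.4
frame 922 19.5
tub px[193. 195.] 617 z [50.1 56.  59.8] rect [517.3 304.8] [ 60.8 115.1] 134.96 mean [518.1 304.6]
tub px[203. 229.] 311 z [50.6 55.7 60.2] rect [413.7 273.7] [54.4 60.4] 89.54 mean [414.3 273.4]
tub px[168. 232.] 326 z [49.5 55.9 60. ] rect [407.  379.1] [57.5 60.2] 90.8 mean [406.8 380.2]
side -2 212 20.4
side -1 208 20.7
side 0 200 20.7
side 1 179 20.8
side 2 149 20.7
frame 414 20.8
```

All five panels read flush with the frame (±1 mm) in both views. One tub has shifted and now touches its neighbour. I set the roller down on its rest.

{"api": "move_arm", "payload": {
  "series": [-1, 0.001, -0.004, -0.02, 0, -1, 0.001, -0.004, -0.04, 0, -1, 0.001, -0.004, -0.06, 0, -1, 0.001, -0.004, -0.075, 0, -1, 0.001, -0.004, -0.085, 0]
}}

```text
t: 20.28
tool_pos: [0.4049, -0.3135, 0.0753]
tool_rot: [-0.351, -3.121, -0.001]
wrist_force: [-0.3, 0.8, -4.2]
width: 0.341
grasp_force: 100.5
```

{"api": "move_arm", "payload": {
  "series": [-1, 0, 0, -0.002, 0, -1, 0, 0, -0.004, 0, -1, 0, 0, -0.006, 0, -1, 0, 0, -0.008, 0, -1, 0, 0, -0.01, 0]
}}

```text
t: 20.7
tool_pos: [0.4054, -0.3148, 0.0709]
tool_rot: [0.352, 3.121, -0.001]
wrist_force: [0.7, -0.3, -4.7]
width: 0.341
grasp_force: 100.4
```

{"api": "move_arm", "payload": {
  "series": [-1, 0, 0, -0.001, 0, -1, 0, 0, -0.002, 0, -1, 0, 0, -0.002, 0]
}}

```text
t: 20.95
tool_pos: [0.4051, -0.3146, 0.0693]
tool_rot: [0.352, 3.122, 0.0]
wrist_force: [-0.3, 0.9, -4.2]
width: 0.34
grasp_force: 100.4
```

{"api": "move_arm", "payload": {
  "series": [-1, 0, 0, -0.001, 0, -1, 0, 0, -0.002, 0, -1, 0, 0, -0.003, 0, -1, 0, 0, -0.003, 0]
}}

```text
t: 21.28
tool_pos: [0.4052, -0.3149, 0.0686]
tool_rot: [0.352, 3.121, -0.001]
wrist_force: [-2.1, 1.2, 5.1]
width: 0.34
grasp_force: 101.4
```

{"api": "move_arm", "payload": {
  "series": [0, 0, 0, 0.001, 0, 1, 0, 0, 0.001, 0, 1, 0, 0, 0.001, 0, 1, 0, 0, 0.001, 0, 1, 0, 0, 0.001, 0],
  "force": 40
}}

```text
t: 21.7
tool_pos: [0.4052, -0.3147, 0.0681]
tool_rot: [0.352, 3.122, -0.0]
wrist_force: [0.8, 0.0, 0.4]
width: 0.994
grasp_force: 0.0
```

{"api": "move_arm", "payload": {
  "series": [1, 0, 0, 0.02, 0, 1, 0, 0, 0.06, 0, 1, 0, 0, 0.1, 0, 1, 0, 0, 0.125, 0, 1, 0, 0, 0.125, 0]
}}

```text
t: 22.12
tool_pos: [0.4071, -0.316, 0.1469]
tool_rot: [0.351, 3.116, -0.005]
wrist_force: [0.6, 0.0, -0.5]
width: 0.999
grasp_force: 0.0
```

{"api": "move_arm", "payload": {
  "series": [-1, 0.06, -0.01, 0, 0, -1, 0.12, -0.02, 0, 0, -1, 0.18, -0.03, 0, 0, -1, 0.24, -0.035, 0, 0, -1, 0.285, -0.037, 0, 0]
}}

```text
t: 22.53
tool_pos: [0.578, -0.3368, 0.1414]
tool_rot: [-0.352, -3.12, -0.001]
wrist_force: [-0.3, 0.0, -0.5]
width: 0.3
grasp_force: 0.0
```

{"api": "move_arm", "payload": {
  "series": [-1, 0, 0, 0, 0, -1, 0, 0, 0, 0, -1, 0, 0, -0.03, 0, -1, 0, 0, -0.06, 0, -1, 0, 0, -0.09, 0]
}}

```text
t: 22.95
tool_pos: [0.5754, -0.3369, 0.0888]
tool_rot: [0.353, 3.121, -0.0]
wrist_force: [-0.9, 0.1, -0.8]
width: -0.001
grasp_force: 0.0
```

Next I push the knob down from contact at about 76 mm reported to about 58, then press a little further to make sure it is fully in.

{"api": "move_arm", "payload": {
  "series": [-1, 0, 0, -0.006, 0, -1, 0, 0, -0.012, 0, -1, 0, 0, -0.02, 0, -1, 0, 0, -0.026, 0, -1, 0, 0, -0.032, 0]
}}

```text
t: 23.37
tool_pos: [0.5765, -0.3373, 0.0715]
tool_rot: [0.352, 3.12, -0.002]
wrist_force: [-1.1, 1.5, 5.4]
width: -0.004
grasp_force: 2.7
```

{"api": "move_arm", "payload": {
  "series": [-1, 0, 0, -0.006, 0, -1, 0, 0, -0.012, 0, -1, 0, 0, -0.018, 0, -1, 0, 0, -0.022, 0, -1, 0, 0, -0.022, 0]
}}

```text
t: 23.78
tool_pos: [0.5764, -0.3372, 0.0576]
tool_rot: [0.352, 3.12, -0.001]
wrist_force: [-1.1, -0.5, 2.8]
width: -0.005
grasp_force: 1.5
```

{"api": "move_arm", "payload": {
  "series": [-1, 0, 0, -0.002, 0, -1, 0, 0, -0.003, 0, -1, 0, 0, -0.004, 0, -1, 0, 0, -0.004, 0]
}}

```text
t: 24.12
tool_pos: [0.5766, -0.3374, 0.0575]
tool_rot: [0.351, 3.119, -0.003]
wrist_force: [-5.4, 3.7, 13.0]
width: 0.003
grasp_force: 6.6
```

{"api": "move_arm", "payload": {
  "series": [-1, 0, 0, -0.002, 0, -1, 0, 0, -0.003, 0, -1, 0, 0, 0.02, 0, -1, 0, 0, 0.06, 0, -1, 0, 0, 0.12, 0]
}}

```text
t: 24.53
tool_pos: [0.5743, -0.3355, 0.1236]
tool_rot: [-0.352, -3.116, -0.005]
wrist_force: [0.9, -0.5, 0.1]
width: 0.001
grasp_force: 0.0
```

```bash
cat > tb.py <<'E'
from m import *
def go(tag,crop=(130,260,140,440)):
    im,D=r.read_camera("top");P,H,S,V,Z=measure(im,D)
    m=((P[...,1]>-.2)&(P[...,1]<.5)&(P[...,0]>.3)&(P[...,0]<.66)&(Z>.044)&(Z<.085)).astype(np.uint8)
    m=cv2.morphologyEx(m,cv2.MORPH_OPEN,np.ones((3,3)))
    n,l,st,ce=cv2.connectedComponentsWithStats(m)
    for i in range(1,n):
        if st[i,4]<120: continue
        q=l==i; h=.056 if np.median(Z[q])<.064 else .072
        X=np.array([ray("top",a,b,h) for b,a in zip(*np.nonzero(q))])[:,:2]
        k=max(1,round(st[i,4]/315))
        if k>1: _,_,C=cv2.kmeans(np.float32(X),k,None,(3,50,1e-6),10,cv2.KMEANS_PP_CENTERS)
        else: C=[(X.min(0)+X.max(0))/2]
        for c_ in C: print("tub",ce[i].round(),st[i,4],"ztop",round(float(np.median(Z[q])),3),np.round(c_,4))
    m=((H<8)|(H>172))&(S>150)&(V>50)&(P[...,1]<-.25); print("knob z",np.nanmedian(Z[m]) if m.any() else None)
    cv2.imwrite(f"pics/{tag}.png",cv2.resize(im[crop[0]:crop[1],crop[2]:crop[3]],None,fx=2.6,fy=2.6))
    return im,D
E
python3 - <<'E'
from tb import *
go("t6")
s,D=r.read_camera("side"); P,H,S,V,Z=measure(s,D,"side")
m=((H<8)|(H>172))&(S>150)&(V>50)&(P[...,1]<-.25)&(P[...,0]>.5); print("knob side z",np.nanpercentile(Z[m],[50,90]))
print(r.get_obs()["tool_pos"])
E
```

```text
tub [193. 195.] 608 ztop 0.056 [0.4979 0.325 ]
tub [193. 195.] 608 ztop 0.056 [0.5388 0.2847]
tub [203. 229.] 304 ztop 0.056 [0.4137 0.2737]
tub [167. 232.] 318 ztop 0.056 [0.407  0.3806]
knob z 0.09686065868851323
knob side z [0.09592569 0.09965428]
[ 0.57925455 -0.33891373  0.13336222]
```

View pics/t6.png

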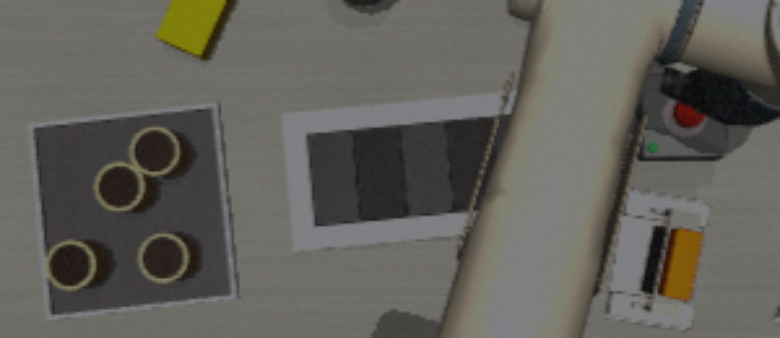

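The knob is down (head top 97 mm), the roller is upright on its rest, and the liner is flush. There are four tubs: two touching at (193,195), plus (203,229) and (167,232). I pick tub B at (0.539,0.285) first, with the fingers across the contact line.

{"api": "move_arm", "payload": {
  "series": [-1, 0, 0.05, 0.02, 0.08, -1, 0, 0.1, 0.03, 0.16, 1, -0.01, 0.15, 0.03, 0.24, 1, -0.015, 0.2, 0.03, 0.31, 1, -0.02, 0.26, 0.03, 0.39]
}}

```text
t: 25.05
tool_pos: [0.564, -0.18, 0.1443]
tool_rot: [-0.611, 3.081, -0.0]
wrist_force: [0.6, 0.7, 0.2]
width: 0.421
grasp_force: 0.0
```

{"api": "move_arm", "payload": {
  "series": [1, 0, 0.05, 0, 0.08, 1, 0, 0.1, 0, 0.16, 1, -0.01, 0.15, 0, 0.24, 1, -0.015, 0.2, 0, 0.31, 1, -0.02, 0.26, 0, 0.39]
}}

```text
t: 25.47
tool_pos: [0.5519, -0.0237, 0.1444]
tool_rot: [-1.511, 2.753, -0.0]
wrist_force: [0.3, 0.8, 0.3]
width: 0.997
grasp_force: 0.0
```

{"api": "move_arm", "payload": {
  "series": [1, 0, 0.05, 0, 0.08, 1, 0, 0.1, 0, 0.16, 1, -0.01, 0.15, 0, 0.24, 1, -0.015, 0.2, 0, 0.31, 1, -0.02, 0.26, 0, 0.39]
}}

```text
t: 25.88
tool_pos: [0.5398, 0.1323, 0.1445]
tool_rot: [-2.27, 2.17, -0.0]
wrist_force: [0.5, -0.5, -0.2]
width: 1.001
grasp_force: 0.0
```

{"api": "move_arm", "payload": {
  "series": [1, 0, 0.05, 0, 0.08, 1, 0, 0.1, 0, 0.16, 1, 0, 0.15, 0, 0.24, 1, 0, 0.2, 0, 0.31, 1, -0.008, 0.255, 0, 0.39]
}}

```text
t: 26.3
tool_pos: [0.5355, 0.2856, 0.1442]
tool_rot: [-2.819, 1.385, -0.0]
wrist_force: [0.5, -0.4, -0.0]
width: 1.0
grasp_force: 0.0
```

{"api": "move_arm", "payload": {
  "series": [1, 0, 0, 0, 0.08, 1, 0, 0, 0, 0.08, 1, 0, 0, 0, 0.08]
}}

```text
t: 26.55
tool_pos: [0.5352, 0.2843, 0.1441]
tool_rot: [2.896, -1.218, -0.0]
wrist_force: [0.6, -0.3, 0.2]
width: 1.0
grasp_force: 0.0
```

{"api": "move_arm", "payload": {
  "series": [1, 0.006, 0, -0.05, 0, 1, 0.006, 0, -0.1, 0, 1, 0.006, 0, -0.15, 0, 1, 0.006, 0, -0.19, 0, 1, 0.006, 0, -0.22, 0]
}}

```text
t: 26.97
tool_pos: [0.5381, 0.2822, 0.01]
tool_rot: [2.892, -1.221, -0.002]
wrist_force: [0.6, -1.0, -0.4]
width: 0.997
grasp_force: 0.0
```

{"api": "move_arm", "payload": {
  "series": [1, 0, 0, -0.02, 0, 1, 0, 0, -0.04, 0, 1, 0, 0, -0.05, 0, 1, 0, 0, -0.05, 0, 1, 0, 0, -0.05, 0]
}}

```text
t: 27.38
tool_pos: [0.5393, 0.2837, -0.0173]
tool_rot: [-2.896, 1.216, -0.001]
wrist_force: [0.2, 0.9, 0.3]
width: 0.998
grasp_force: 0.0
```

{"api": "move_arm", "payload": {
  "series": [-1, 0, 0, 0, 0, -1, 0, 0, 0, 0, -1, 0, 0, 0, 0, -1, 0, 0, 0, 0, -1, 0, 0, 0, 0],
  "force": 25
}}

```text
t: 27.8
tool_pos: [0.5395, 0.2845, -0.0166]
tool_rot: [-2.897, 1.212, -0.002]
wrist_force: [-1.3, 0.1, 5.5]
width: 0.672
grasp_force: 27.1
```

{"api": "move_arm", "payload": {
  "series": [-1, 0, 0, 0.02, 0, -1, 0, 0, 0.05, 0, -1, 0, 0, 0.1, 0, -1, 0, 0, 0.14, 0, -1, 0, 0, 0.16, 0]
}}

```text
t: 28.22
tool_pos: [0.5401, 0.285, 0.0815]
tool_rot: [-2.895, 1.211, -0.004]
wrist_force: [1.0, -1.3, -1.1]
width: 0.673
grasp_force: 27.3
```

{"api": "move_arm", "payload": {
  "series": [-1, 0, -0.03, 0, -0.05, -1, 0, -0.08, 0, -0.1, -1, -0.005, -0.13, 0, -0.15, -1, -0.005, -0.18, 0, -0.2, -1, -0.01, -0.24, 0, -0.25]
}}

```text
t: 28.63
tool_pos: [0.5325, 0.1396, 0.0777]
tool_rot: [2.603, -1.759, -0.001]
wrist_force: [-0.1, -0.5, -1.5]
width: 0.668
grasp_force: 27.3
```

{"api": "move_arm", "payload": {
  "series": [-1, 0, -0.05, 0, -0.05, -1, 0, -0.1, 0, -0.1, -1, 0, -0.15, 0, -0.15, -1, -0.005, -0.2, 0, -0.188, -1, -0.005, -0.24, 0, -0.188]
}}

```text
t: 29.05
tool_pos: [0.5288, -0.0056, 0.0779]
tool_rot: [2.314, -2.124, -0.002]
wrist_force: [0.3, -0.3, -1.4]
width: 0.674
grasp_force: 27.3
```

{"api": "move_arm", "payload": {
  "series": [-1, 0, -0.05, 0, 0, -1, 0, -0.1, 0, 0, -1, 0, -0.15, 0, 0, -1, -0.005, -0.2, 0, 0, -1, -0.005, -0.218, 0, 0]
}}

```text
t: 29.47
tool_pos: [0.5258, -0.1375, 0.0778]
tool_rot: [2.316, -2.122, -0.001]
wrist_force: [0.1, 0.3, -1.8]
width: 0.667
grasp_force: 27.3
```

{"api": "move_arm", "payload": {
  "series": [-1, 0, 0, 0, 0, -1, 0, 0, 0, 0]
}}

```text
t: 29.63
tool_pos: [0.5265, -0.1347, 0.0778]
tool_rot: [2.317, -2.121, -0.001]
wrist_force: [-0.3, 0.9, -1.8]
width: 0.672
grasp_force: 27.3
```

{"api": "move_arm", "payload": {
  "series": [-1, 0.002, 0.001, -0.03, 0, -1, 0.002, 0.001, -0.06, 0, -1, 0.002, 0.001, -0.09, 0, -1, 0.002, 0.001, -0.11, 0, -1, 0.002, 0.001, -0.12, 0]
}}

```text
t: 30.05
tool_pos: [0.5268, -0.1325, 0.0043]
tool_rot: [2.319, -2.117, -0.004]
wrist_force: [0.7, 0.0, -1.4]
width: 0.666
grasp_force: 27.3
```

{"api": "move_arm", "payload": {
  "series": [-1, 0, 0, -0.002, 0, -1, 0, 0, -0.004, 0, -1, 0, 0, -0.006, 0, -1, 0, 0, -0.008, 0, -1, 0, 0, -0.009, 0]
}}

```text
t: 30.47
tool_pos: [0.5286, -0.1339, 0.0014]
tool_rot: [-2.319, 2.119, -0.001]
wrist_force: [-0.1, 0.6, -1.6]
width: 0.669
grasp_force: 27.3
```

{"api": "move_arm", "payload": {
  "series": [-1, 0, 0, -0.001, 0, -1, 0, 0, -0.001, 0]
}}

```text
t: 30.63
tool_pos: [0.5281, -0.134, 0.0004]
tool_rot: [-2.319, 2.119, -0.0]
wrist_force: [-0.8, -0.3, -1.6]
width: 0.674
grasp_force: 27.3
```

{"api": "move_arm", "payload": {
  "series": [-1, 0, 0, -0.001, 0, -1, 0, 0, -0.002, 0, -1, 0, 0, -0.003, 0, -1, 0, 0, -0.003, 0]
}}

```text
t: 30.97
tool_pos: [0.5283, -0.1341, -0.0006]
tool_rot: [-2.319, 2.119, -0.001]
wrist_force: [-2.3, 1.5, 5.1]
width: 0.668
grasp_force: 28.1
```

{"api": "move_arm", "payload": {
  "series": [0.6, 0, 0, 0.001, 0, 1, 0, 0, 0.001, 0, 1, 0, 0, 0.001, 0, 1, 0, 0, 0.03, 0, 1, 0, 0, 0.07, 0]
}}

```text
t: 31.38
tool_pos: [0.526, -0.1338, 0.0387]
tool_rot: [2.316, -2.118, -0.007]
wrist_force: [0.4, 0.2, 0.3]
width: 1.005
grasp_force: 0.0
```

{"api": "move_arm", "payload": {
  "series": [1, 0, 0, 0.05, 0, 1, 0, 0, 0.09, 0, 1, 0, 0.05, 0.09, 0, 1, -0.005, 0.1, 0.09, 0, 1, -0.01, 0.16, 0.09, 0]
}}

```text
t: 31.8
tool_pos: [0.5222, -0.0377, 0.0949]
tool_rot: [-2.316, 2.121, -0.001]
wrist_force: [1.0, -0.1, -0.1]
width: 0.998
grasp_force: 0.0
```

{"api": "move_arm", "payload": {
  "series": [1, 0, 0.06, 0, 0, 1, -0.01, 0.12, 0, 0, 1, -0.01, 0.18, 0, 0, 1, -0.015, 0.24, 0, 0, 1, -0.02, 0.3, 0, 0]
}}

```text
t: 32.22
tool_pos: [0.5097, 0.1437, 0.0945]
tool_rot: [-2.319, 2.119, -0.0]
wrist_force: [0.5, -0.4, -1.1]
width: 1.001
grasp_force: 0.0
```

{"api": "move_arm", "payload": {
  "series": [1, 0, 0.06, 0, 0, 1, -0.01, 0.12, 0, 0, 1, -0.01, 0.18, 0, 0, 1, -0.015, 0.24, 0, 0, 1, -0.02, 0.3, 0, 0]
}}

```text
t: 32.63
tool_pos: [0.4977, 0.3238, 0.0944]
tool_rot: [-2.319, 2.119, -0.0]
wrist_force: [0.1, 0.0, 0.1]
width: 0.996
grasp_force: 0.0
```

```bash
python3 - <<'E'
from tb import *
go("t7"); print(r.get_obs()["tool_pos"])
E
```

```text
tub [336. 190.] 296 ztop 0.072 [ 0.528  -0.1313]
tub [186. 202.] 302 ztop 0.056 [0.4974 0.3258]
tub [203. 229.] 302 ztop 0.056 [0.4137 0.2737]
tub [167. 233.] 276 ztop 0.056 [0.4025 0.3806]
knob z 0.09642594713045338
[0.49738419 0.32938147 0.09376508]
```

{"api": "move_arm", "payload": {
  "series": [1, 0, -0.004, -0.05, 0, 1, 0, -0.004, -0.1, 0, 1, 0, -0.004, -0.14, 0, 1, 0, -0.004, -0.17, 0, 1, 0, -0.004, -0.183, 0]
}}

```text
t: 33.1
tool_pos: [0.4964, 0.3182, -0.0185]
tool_rot: [2.315, -2.116, -0.001]
wrist_force: [-0.2, -0.5, -0.8]
width: 0.996
grasp_force: 0.0
```

{"api": "move_arm", "payload": {
  "series": [1, 0, 0, 0, 0, -1, 0, 0, 0, 0, -1, 0, 0, 0, 0, -1, 0, 0, 0, 0, -1, 0, 0, 0, 0]
}}

```text
t: 33.52
tool_pos: [0.4991, 0.3205, -0.0135]
tool_rot: [-2.317, 2.117, -0.001]
wrist_force: [-0.6, -0.1, 4.4]
width: 0.67
grasp_force: 27.5
```

{"api": "move_arm", "payload": {
  "series": [-1, 0, 0, 0, 0, -1, 0, 0, 0, 0]
}}

```text
t: 33.68
tool_pos: [0.4991, 0.3205, -0.0135]
tool_rot: [-2.317, 2.117, -0.001]
wrist_force: [-1.1, 0.1, 6.4]
width: 0.671
grasp_force: 27.6
```

{"api": "move_arm", "payload": {
  "series": [-1, 0, 0, 0.02, 0, -1, 0, 0, 0.05, 0, -1, 0, 0, 0.1, 0, -1, 0, 0, 0.14, 0, -1, 0, 0, 0.16, 0]
}}

```text
t: 34.1
tool_pos: [0.4994, 0.3205, 0.0843]
tool_rot: [-2.316, 2.116, -0.001]
wrist_force: [0.8, 0.8, -1.5]
width: 0.67
grasp_force: 27.5
```

{"api": "move_arm", "payload": {
  "series": [-1, 0, -0.03, 0, 0, -1, 0.005, -0.07, 0, 0, -1, 0.01, -0.12, 0, 0, -1, 0.012, -0.17, 0, 0, -1, 0.014, -0.22, 0, 0]
}}

```text
t: 34.52
tool_pos: [0.5061, 0.1864, 0.0806]
tool_rot: [2.319, -2.119, -0.001]
wrist_force: [0.9, 0.2, -1.7]
width: 0.671
grasp_force: 27.6
```

{"api": "move_arm", "payload": {
  "series": [-1, 0, -0.05, 0, 0, -1, 0.005, -0.1, 0, 0, -1, 0.01, -0.15, 0, 0, -1, 0.012, -0.2, 0, 0, -1, 0.014, -0.25, 0, 0]
}}

```text
t: 34.93
tool_pos: [0.5145, 0.0362, 0.0807]
tool_rot: [-2.319, 2.119, 0.0]
wrist_force: [0.2, -0.4, -1.8]
width: 0.67
grasp_force: 27.5
```

{"api": "move_arm", "payload": {
  "series": [-1, 0, -0.05, 0, 0, -1, 0.005, -0.1, 0, 0, -1, 0.009, -0.15, 0, 0, -1, 0.009, -0.174, 0, 0, -1, 0.009, -0.174, 0, 0]
}}

```text
t: 35.35
tool_pos: [0.5197, -0.0695, 0.0806]
tool_rot: [2.315, -2.123, -0.0]
wrist_force: [0.4, 0.0, -1.5]
width: 0.669
grasp_force: 27.5
```

{"api": "move_arm", "payload": {
  "series": [-1, 0, 0, 0, 0, -1, 0, 0, 0, 0]
}}

```text
t: 35.52
tool_pos: [0.5201, -0.0664, 0.0806]
tool_rot: [-2.319, 2.119, 0.001]
wrist_force: [-0.2, -0.3, -1.6]
width: 0.67
grasp_force: 27.5
```

```bash
python3 - <<'E'
from tb import *
o=r.get_obs();print(o["tool_pos"])
s,D=r.read_camera("side"); P,H,S,V,Z=measure(s,D,"side")
for h,cond in((0,(Z>.1)&(Z<.16)),(1,(Z>.05)&(Z<.09))):
    m=cond&(H>5)&(H<25)&(S>60)&(abs(P[...,0]-.52)<.08)&(P[...,1]>-.2)&(P[...,1]<.1)
    if m.any(): print(h,m.sum(),np.nanpercentile(P[m],[2,50,98],axis=0).round(3).tolist())
E
```

```text
[ 0.52010611 -0.06635276  0.08062993]
0 246 [[0.496, -0.09, 0.102], [0.523, -0.079, 0.142], [0.55, -0.038, 0.155]]
1 182 [[0.502, -0.163, 0.051], [0.528, -0.143, 0.072], [0.557, -0.106, 0.079]]
```

{"api": "move_arm", "payload": {
  "series": [-1, 0.001, 0.001, -0.03, 0, -1, 0.001, 0.001, -0.06, 0, -1, 0.001, 0.001, -0.09, 0, -1, 0.001, 0.001, -0.11, 0, -1, 0.001, 0.001, -0.12, 0]
}}

```text
t: 35.98
tool_pos: [0.5196, -0.0652, 0.007]
tool_rot: [2.319, -2.117, -0.003]
wrist_force: [-0.2, 0.0, -1.7]
width: 0.667
grasp_force: 27.5
```

{"api": "move_arm", "payload": {
  "series": [-1, 0, 0, -0.002, 0, -1, 0, 0, -0.004, 0, -1, 0, 0, -0.006, 0, -1, 0, 0, -0.008, 0, -1, 0, 0, -0.009, 0]
}}

```text
t: 36.4
tool_pos: [0.5214, -0.0661, 0.0038]
tool_rot: [-2.318, 2.119, -0.001]
wrist_force: [-0.1, -0.3, -1.7]
width: 0.669
grasp_force: 27.5
```

{"api": "move_arm", "payload": {
  "series": [-1, 0, 0, -0.001, 0, -1, 0, 0, -0.002, 0, -1, 0, 0, -0.003, 0, -1, 0, 0, -0.003, 0]
}}

```text
t: 36.73
tool_pos: [0.5212, -0.0663, 0.0025]
tool_rot: [-2.319, 2.119, -0.001]
wrist_force: [-2.1, 0.7, 5.5]
width: 0.673
grasp_force: 28.2
```

{"api": "move_arm", "payload": {
  "series": [0.6, 0, 0, 0.001, 0, 1, 0, 0, 0.001, 0, 1, 0, 0, 0.001, 0, 1, 0, 0, 0.03, 0, 1, 0, 0, 0.07, 0]
}}

```text
t: 37.15
tool_pos: [0.5189, -0.0663, 0.0418]
tool_rot: [2.316, -2.117, -0.006]
wrist_force: [0.3, 1.2, 0.1]
width: 1.0
grasp_force: 0.0
```

{"api": "move_arm", "payload": {
  "series": [1, 0, 0, 0.05, 0, 1, 0, 0, 0.09, 0, 1, -0.01, 0.05, 0.09, 0, 1, -0.03, 0.1, 0.09, 0, 1, -0.05, 0.16, 0.09, 0]
}}

```text
t: 37.57
tool_pos: [0.4908, 0.0301, 0.0978]
tool_rot: [-2.316, 2.122, -0.001]
wrist_force: [0.9, 1.6, -0.2]
width: 1.002
grasp_force: 0.0
```

{"api": "move_arm", "payload": {
  "series": [1, -0.015, 0.06, 0, 0, 1, -0.03, 0.12, 0, 0, 1, -0.05, 0.18, 0, 0, 1, -0.07, 0.22, 0, 0, 1, -0.08, 0.25, 0, 0]
}}

```text
t: 37.98
tool_pos: [0.4417, 0.1819, 0.0975]
tool_rot: [-2.321, 2.117, 0.0]
wrist_force: [0.2, -0.8, -1.3]
width: 1.004
grasp_force: 0.0
```

{"api": "move_arm", "payload": {
  "series": [1, -0.02, 0.06, 0, 0, 1, -0.035, 0.12, 0, 0, 1, -0.049, 0.157, 0, 0, 1, -0.049, 0.157, 0, 0, 1, -0.049, 0.157, 0, 0]
}}

```text
t: 38.4
tool_pos: [0.413, 0.275, 0.0973]
tool_rot: [2.321, -2.116, 0.0]
wrist_force: [-0.2, -0.4, -0.1]
width: 1.002
grasp_force: 0.0
```

```bash
python3 - <<'E'
from tb import *
go("t8"); print(r.get_obs()["tool_pos"])
E
```

```text
tub [336. 190.] 296 ztop 0.072 [ 0.528  -0.1313]
tub [313. 192.] 295 ztop 0.072 [ 0.5224 -0.0589]
tub [203. 229.] 299 ztop 0.056 [0.4137 0.2737]
knob z 0.09631108838167801
[0.41325909 0.27409686 0.09731201]
```

{"api": "move_arm", "payload": {
  "series": [1, 0, -0.005, -0.05, 0, 1, 0, -0.005, -0.1, 0, 1, 0, -0.005, -0.14, 0, 1, 0, -0.005, -0.17, 0, 1, 0, -0.005, -0.188, 0]
}}

```text
t: 38.87
tool_pos: [0.4128, 0.2686, -0.0175]
tool_rot: [2.314, -2.119, -0.0]
wrist_force: [-0.1, 0.2, 0.2]
width: 0.998
grasp_force: 0.0
```

{"api": "move_arm", "payload": {
  "series": [1, 0, 0, 0, 0, -1, 0, 0, 0, 0, -1, 0, 0, 0, 0, -1, 0, 0, 0, 0, -1, 0, 0, 0, 0]
}}

```text
t: 39.28
tool_pos: [0.4144, 0.2715, -0.014]
tool_rot: [-2.317, 2.117, -0.001]
wrist_force: [0.2, -0.9, 3.8]
width: 0.67
grasp_force: 27.2
```

{"api": "move_arm", "payload": {
  "series": [-1, 0, 0, 0, 0, -1, 0, 0, 0, 0]
}}

```text
t: 39.45
tool_pos: [0.4144, 0.2715, -0.014]
tool_rot: [-2.318, 2.117, -0.001]
wrist_force: [0.9, -1.7, 6.6]
width: 0.675
grasp_force: 27.5
```

{"api": "move_arm", "payload": {
  "series": [-1, 0, 0, 0.02, 0, -1, 0, 0, 0.05, 0, -1, 0, 0, 0.1, 0, -1, 0, 0, 0.14, 0, -1, 0, 0, 0.16, 0]
}}

```text
t: 39.87
tool_pos: [0.4146, 0.2721, 0.084]
tool_rot: [-2.316, 2.116, -0.0]
wrist_force: [0.8, -0.2, -1.4]
width: 0.674
grasp_force: 27.2
```

{"api": "move_arm", "payload": {
  "series": [-1, 0.01, -0.03, 0, 0, -1, 0.03, -0.07, 0, 0, -1, 0.05, -0.12, 0, 0, -1, 0.07, -0.17, 0, 0, -1, 0.085, -0.22, 0, 0]
}}

```text
t: 40.28
tool_pos: [0.4648, 0.1379, 0.0807]
tool_rot: [-2.319, 2.118, 0.0]
wrist_force: [0.8, 0.5, 0.0]
width: 0.67
grasp_force: 27.2
```

{"api": "move_arm", "payload": {
  "series": [-1, 0.02, -0.05, 0, 0, -1, 0.04, -0.1, 0, 0, -1, 0.06, -0.15, 0, 0, -1, 0.075, -0.2, 0, 0, -1, 0.083, -0.224, 0, 0]
}}

```text
t: 40.7
tool_pos: [0.5145, 0.0019, 0.0805]
tool_rot: [2.317, -2.121, -0.0]
wrist_force: [-0.7, -0.2, -0.4]
width: 0.671
grasp_force: 27.2
```

{"api": "move_arm", "payload": {
  "series": [-1, 0, 0, 0, 0, -1, 0, 0, 0, 0, -1, 0, 0, 0, 0]
}}

```text
t: 40.95
tool_pos: [0.514, 0.0051, 0.0806]
tool_rot: [-2.319, 2.119, 0.001]
wrist_force: [-0.1, 0.4, 0.5]
width: 0.672
grasp_force: 27.2
```

{"api": "move_arm", "payload": {
  "series": [-1, 0.001, 0.001, -0.03, 0, -1, 0.001, 0.001, -0.06, 0, -1, 0.001, 0.001, -0.09, 0, -1, 0.001, 0.001, -0.11, 0, -1, 0.001, 0.001, -0.12, 0]
}}

```text
t: 41.37
tool_pos: [0.5134, 0.0062, 0.007]
tool_rot: [2.319, -2.116, -0.003]
wrist_force: [0.5, 0.2, -0.9]
width: 0.669
grasp_force: 27.2
```

{"api": "move_arm", "payload": {
  "series": [-1, 0, 0, -0.002, 0, -1, 0, 0, -0.004, 0, -1, 0, 0, -0.006, 0, -1, 0, 0, -0.008, 0, -1, 0, 0, -0.009, 0]
}}

```text
t: 41.78
tool_pos: [0.5153, 0.0054, 0.0038]
tool_rot: [-2.318, 2.119, -0.001]
wrist_force: [0.6, 0.3, -0.5]
width: 0.673
grasp_force: 27.2
```

{"api": "move_arm", "payload": {
  "series": [-1, 0, 0, -0.001, 0, -1, 0, 0, -0.002, 0, -1, 0, 0, -0.003, 0, -1, 0, 0, -0.003, 0]
}}

```text
t: 42.12
tool_pos: [0.5151, 0.0052, 0.002]
tool_rot: [-2.319, 2.119, -0.001]
wrist_force: [-1.6, 1.0, 4.8]
width: 0.669
grasp_force: 27.7
```

{"api": "move_arm", "payload": {
  "series": [0.6, 0, 0, 0.001, 0, 1, 0, 0, 0.001, 0, 1, 0, 0, 0.001, 0, 1, 0, 0, 0.03, 0, 1, 0, 0, 0.07, 0]
}}

```text
t: 42.53
tool_pos: [0.5129, 0.0048, 0.0419]
tool_rot: [2.315, -2.117, -0.005]
wrist_force: [0.4, -0.7, -0.0]
width: 0.999
grasp_force: 0.0
```

{"api": "move_arm", "payload": {
  "series": [1, 0, 0, 0.05, 0, 1, 0, 0, 0.09, 0, 1, -0.01, 0.05, 0.09, 0, 1, -0.03, 0.1, 0.09, 0, 1, -0.05, 0.16, 0.09, 0]
}}

```text
t: 42.95
tool_pos: [0.4848, 0.1016, 0.0979]
tool_rot: [-2.316, 2.121, -0.0]
wrist_force: [0.6, -0.1, -0.2]
width: 1.0
grasp_force: 0.0
```

```bash
python3 - <<'E'
from tb import *
go("t9"); print(r.get_obs()["tool_pos"])
E
```

```text
tub [336. 190.] 296 ztop 0.072 [ 0.528  -0.1313]
tub [313. 192.] 290 ztop 0.072 [ 0.5224 -0.0604]
tub [290. 194.] 299 ztop 0.072 [0.5168 0.0088]
knob z 0.09652344938241131
[0.48313585 0.10715461 0.09764919]
```

{"api": "move_arm", "payload": {
  "series": [1, -0.015, 0.05, 0, 0, 1, -0.03, 0.1, 0, 0, 1, -0.05, 0.15, 0, 0, 1, -0.065, 0.2, 0, 0, 1, -0.08, 0.25, 0, 0]
}}

```text
t: 43.42
tool_pos: [0.4361, 0.2525, 0.0975]
tool_rot: [-2.319, 2.119, 0.0]
wrist_force: [1.0, -0.4, -0.0]
width: 0.999
grasp_force: 0.0
```

{"api": "move_arm", "payload": {
  "series": [1, -0.015, 0.05, 0, 0, 1, -0.03, 0.1, 0, 0, 1, -0.04, 0.15, 0, 0, 1, -0.047, 0.2, 0, 0, 1, -0.047, 0.202, 0, 0]
}}

```text
t: 43.83
tool_pos: [0.4079, 0.3766, 0.0969]
tool_rot: [-2.322, 2.115, 0.001]
wrist_force: [1.3, 0.0, 0.2]
width: 1.004
grasp_force: 0.0
```

```bash
python3 - <<'E'
from tb import *
go("t10"); print(r.get_obs()["tool_pos"])
s,D=r.read_camera("side"); P,H,S,V,Z=measure(s,D,"side")
m=(Z>.015)&(Z<.065)&(P[...,1]>.22)&(P[...,1]<.46)&(P[...,0]>.35)&(P[...,0]<.6)
print(m.sum(),np.nanpercentile(P[m],[2,50,98],axis=0).round(3).tolist())
E
```

```text
tub [336. 190.] 293 ztop 0.072 [ 0.528  -0.1313]
tub [313. 192.] 288 ztop 0.072 [ 0.5224 -0.0589]
tub [290. 194.] 296 ztop 0.072 [0.5168 0.0088]
tub [167. 232.] 313 ztop 0.056 [0.4055 0.3806]
knob z 0.09596956847646465
[0.40802905 0.3747307  0.0968012 ]
212 [[0.38, 0.325, 0.015], [0.409, 0.367, 0.051], [0.576, 0.434, 0.063]]
```

{"api": "move_arm", "payload": {
  "series": [1, -0.002, 0.005, -0.05, 0, 1, -0.002, 0.005, -0.1, 0, 1, -0.002, 0.005, -0.14, 0, 1, -0.002, 0.005, -0.17, 0, 1, -0.002, 0.005, -0.188, 0]
}}

```text
t: 44.35
tool_pos: [0.4067, 0.3728, -0.0177]
tool_rot: [2.315, -2.118, 0.0]
wrist_force: [0.1, 0.7, 0.1]
width: 0.998
grasp_force: 0.0
```

{"api": "move_arm", "payload": {
  "series": [1, 0, 0, 0, 0, -1, 0, 0, 0, 0, -1, 0, 0, 0, 0, -1, 0, 0, 0, 0, -1, 0, 0, 0, 0]
}}

```text
t: 44.77
tool_pos: [0.4083, 0.376, -0.0138]
tool_rot: [-2.317, 2.118, 0.0]
wrist_force: [0.1, -0.7, 4.2]
width: 0.668
grasp_force: 27.3
```

{"api": "move_arm", "payload": {
  "series": [-1, 0, 0, 0, 0, -1, 0, 0, 0, 0]
}}

```text
t: 44.93
tool_pos: [0.4083, 0.376, -0.0139]
tool_rot: [-2.318, 2.117, -0.0]
wrist_force: [-0.7, -0.9, 6.4]
width: 0.672
grasp_force: 27.6
```

{"api": "move_arm", "payload": {
  "series": [-1, 0, 0, 0.02, 0, -1, 0, 0, 0.05, 0, -1, 0, 0, 0.1, 0, -1, 0, 0, 0.14, 0, -1, 0, 0, 0.16, 0]
}}

```text
t: 45.35
tool_pos: [0.4085, 0.3766, 0.0841]
tool_rot: [-2.316, 2.116, 0.0]
wrist_force: [1.0, 0.9, -1.3]
width: 0.67
grasp_force: 27.3
```

{"api": "move_arm", "payload": {
  "series": [-1, 0.01, -0.03, 0, 0, -1, 0.03, -0.08, 0, 0, -1, 0.05, -0.14, 0, 0, -1, 0.07, -0.2, 0, 0, -1, 0.085, -0.26, 0, 0]
}}

```text
t: 45.77
tool_pos: [0.4586, 0.218, 0.0806]
tool_rot: [-2.32, 2.119, 0.0]
wrist_force: [0.6, -0.2, -1.2]
width: 0.667
grasp_force: 27.3
```

{"api": "move_arm", "payload": {
  "series": [-1, 0.02, -0.06, 0, 0, -1, 0.04, -0.12, 0, 0, -1, 0.06, -0.18, 0, 0, -1, 0.075, -0.22, 0, 0, -1, 0.083, -0.25, 0, 0]
}}

```text
t: 46.18
tool_pos: [0.5086, 0.0671, 0.0806]
tool_rot: [2.317, -2.122, -0.0]
wrist_force: [0.3, -0.1, -0.9]
width: 0.676
grasp_force: 27.3
```

{"api": "move_arm", "payload": {
  "series": [-1, 0, 0, 0, 0, -1, 0, 0, 0, 0, -1, 0, 0, 0, 0]
}}

```text
t: 46.43
tool_pos: [0.508, 0.0698, 0.0806]
tool_rot: [-2.319, 2.119, 0.001]
wrist_force: [-0.7, 0.1, -1.7]
width: 0.673
grasp_force: 27.3
```

{"api": "move_arm", "payload": {
  "series": [-1, 0.001, 0.001, -0.03, 0, -1, 0.001, 0.001, -0.06, 0, -1, 0.001, 0.001, -0.09, 0, -1, 0.001, 0.001, -0.11, 0, -1, 0.001, 0.001, -0.12, 0]
}}

```text
t: 46.85
tool_pos: [0.5074, 0.0708, 0.007]
tool_rot: [2.319, -2.116, -0.003]
wrist_force: [-0.2, -0.1, -0.3]
width: 0.67
grasp_force: 27.3
```

{"api": "move_arm", "payload": {
  "series": [-1, 0, 0, -0.002, 0, -1, 0, 0, -0.004, 0, -1, 0, 0, -0.006, 0, -1, 0, 0, -0.008, 0, -1, 0, 0, -0.009, 0]
}}

```text
t: 47.27
tool_pos: [0.5093, 0.0702, 0.0038]
tool_rot: [-2.318, 2.118, -0.001]
wrist_force: [0.0, -1.0, -1.4]
width: 0.67
grasp_force: 27.3
```

{"api": "move_arm", "payload": {
  "series": [-1, 0, 0, -0.001, 0, -1, 0, 0, -0.002, 0, -1, 0, 0, -0.003, 0, -1, 0, 0, -0.003, 0]
}}

```text
t: 47.6
tool_pos: [0.5091, 0.07, 0.0021]
tool_rot: [-2.319, 2.119, -0.001]
wrist_force: [-2.1, 0.0, 3.0]
width: 0.673
grasp_force: 27.8
```

{"api": "move_arm", "payload": {
  "series": [0.6, 0, 0, 0.001, 0, 1, 0, 0, 0.001, 0, 1, 0, 0, 0.001, 0, 1, 0, 0, 0.03, 0, 1, 0, 0, 0.07, 0]
}}

```text
t: 48.02
tool_pos: [0.507, 0.0694, 0.0419]
tool_rot: [2.315, -2.117, -0.004]
wrist_force: [-0.1, 0.1, 0.1]
width: 1.0
grasp_force: 0.0
```

{"api": "move_arm", "payload": {
  "series": [1, 0, 0, 0.05, 0, 1, 0, 0, 0.1, 0, 1, -0.02, 0.05, 0.12, 0, 1, -0.05, 0.11, 0.12, 0, 1, -0.08, 0.17, 0.12, 0]
}}

```text
t: 48.43
tool_pos: [0.4611, 0.1731, 0.1166]
tool_rot: [-2.314, 2.12, -0.001]
wrist_force: [0.1, 0.7, -0.8]
width: 1.002
grasp_force: 0.0
```

{"api": "move_arm", "payload": {
  "series": [1, -0.03, 0.05, 0, 0, 1, -0.06, 0.1, 0, 0, 1, -0.08, 0.15, 0, 0, 1, -0.08, 0.2, 0, 0, 1, -0.08, 0.2, 0, 0]
}}

```text
t: 48.85
tool_pos: [0.4124, 0.2963, 0.1154]
tool_rot: [-2.322, 2.114, 0.0]
wrist_force: [-0.0, -0.0, -0.1]
width: 0.999
grasp_force: 0.0
```

```bash
python3 - <<'E'
from tb import *
im,D=go("t11",(140,260,130,430)); print(r.get_obs()["tool_pos"])
s,D2=r.read_camera("side")
cv2.imwrite("pics/f.png",np.vstack([cv2.resize(im[140:260,150:450],(720,288)),cv2.resize(s[110:290,220:520],(500,300))[:, :500].copy() if 0 else cv2.copyMakeBorder(cv2.resize(s[110:290,220:520],(500,300)),0,0,0,220,cv2.BORDER_CONSTANT)]))
c=np.array([.5185,-.0303]);t=np.radians(95.1);ey=np.array([np.cos(t),np.sin(t)]);ex=np.array([ey[1],-ey[0]])
E
```

```text
tub [337. 190.] 291 ztop 0.072 [ 0.5279 -0.1313]
tub [313. 192.] 295 ztop 0.072 [ 0.5224 -0.0589]
tub [290. 194.] 298 ztop 0.072 [0.5168 0.0088]
tub [268. 197.] 308 ztop 0.072 [0.5098 0.0765]
knob z 0.09644811265009967
[0.41241263 0.29421753 0.11514374]
```

View pics/f.png

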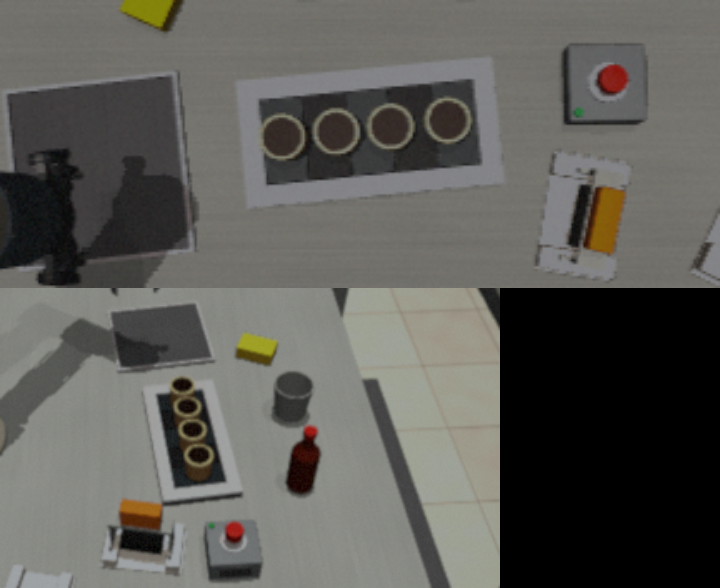

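```bash
python3 - <<'E'
from tb import *
c=np.array([.5185,-.0303]);t=np.radians(95.1);ey=np.array([np.cos(t),np.sin(t)]);ex=np.array([ey[1],-ey[0]])
for n in("top","side"):
    im,D=r.read_camera(n);P,H,S,V,Z=measure(im,D,n)
    v,u=np.mgrid[:400,:640]
    f,cx,cy,T=cam(n); d=np.stack([(u-cx)/f,(v-cy)/f,np.ones_like(u)],-1)@T[:3,:3].T
    def pl(z): return (T[:3,3]+d*((z-T[2,3])/d[...,2])[...,None])[...,:2]-c
    A=pl(.020);X=A@ex;Y=A@ey; dark=(V<90)&(Z<.035)
    for nm,q in(("+",(abs(X)>.036)&(abs(X)<.05)&(Y>.1)&(Y<.165)),("-",(abs(X)>.036)&(abs(X)<.05)&(Y<-.1)&(Y>-.165))):
        frac=(dark&q).sum()/max(q.sum(),1); print(n,"liner end",nm,round(.1+.065*frac,4))
    B=pl(.072);
    for yy in(-.101,-.029,.039,.106):
        m=(abs(B@ey-yy)<.036)&(abs(B@ex)<.04)&(abs(Z-.072)<.007)
        print(n,m.sum(),"mean x,s",(B@ex)[m].mean().round(4),(B@ey)[m].mean().round(4))
E
```

```text
top liner end + 0.1408
top liner end - 0.1405
top 296 mean x,s 0.0013 -0.1015
top 294 mean x,s 0.0007 -0.0289
top 295 mean x,s 0.0009 0.0395
top 299 mean x,s 0.0005 0.1075
side liner end + 0.1382
side liner end - 0.1396
side 194 mean x,s 0.0017 -0.1048
side 175 mean x,s 0.0002 -0.0311
side 164 mean x,s 0.0002 0.0369
side 147 mean x,s 0.0014 0.1037
```

Every tub stands inside the liner with at least 4 mm to spare in both views. The bystanders show no movement, the knob is in, and the roller is on its rest.

```bash
python3 -c "
from rig import r
print(r.job_done())"
```

```text
the job is handed in; nothing more can be done
None
```

The job is handed in at about 49 s of the 210 s allowed: liner rolled flush with the fan on, roller back upright on its rest, knob pushed fully in, and all four tubs standing upright within the liner (closest edge about 4 mm inside).

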